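# Set the wax warmer's dial to the red mark and stir the wax beads

### The arm

A 7-joint arm with a two-finger parallel gripper is mounted at the origin on the work surface. World frame = base frame: x ahead of the robot, y to its left, z up, the work surface at z = 0. Lengths are in m, angles in rad, forces in N, time in s.
With the tool pointing down it reaches from about 0.375 to 0.925 m from the base axis. Payload 3.1 kg.
Tool frame: the origin (TCP) lies at the centre of the arm's flange, where the gripper is bolted on; the fingertips stand 173 mm ahead of it and the grasp point (between the pads) lies 155 mm ahead of it (manip.nose_length is the distance from the TCP to the fingertips, in m); y points along the fingers, z is the direction in which the jaws open and shut, and the axes are right-handed (so a half turn about y gives the same grasp; the last joint's range is limited). The gripper opens to 85 mm and grips with 20 to 120 N. Pads are 22 mm wide; open, the fingers measure 114 mm over their backs; the gripper's body (76 mm by 85 mm) begins 54 mm behind the grasp point. The pads swing forward as they close: fully open they stand 13 mm farther back than shut.
Start: joints at [-1.34, 0.383, 0.044, 1.598, -0.018, 1.161, -0.05], TCP at [0.21, 0.615, 0.405] pointing down, gripper open.
Joint ranges: [-2.61, 2.61], [-0.41, 2.15], [-1.48, 1.57], [0, 2.5], [-1.57, 4.71], [0.05, 1.97], [-2.85, 2.85]. Speed limits (rad/s): [2.79, 2.79, 3.14, 3.14, 3.14, 3.14, 3.14].

### API

Orientations are given as a unit quaternion [x, y, z, w].
In Python, from rig import manip gives the robot as it stands.
- The arm moves only by the tool carry_out, never from a script. Its argument "moves" is a list of rows, each a list of 2 entries, a list of its own where there are three numbers: the shift along the tool's x, y, z in mm, then the turn, a rotation vector about the tool's x, y, z in rad. A call has 1 to 10 rows; each row shifts and turns the pose as measured when the row begins, along the tool's axes as they then stand; what a row does not reach is not made up. A row lasts 1/10 s, in which the tool goes at most 50 mm and 8.59 degrees, less where a joint would pass 70% of its speed; a pose out of reach is approached as far as the arm can. A call with a gripper value outside its range is refused whole. "gripper" is the opening, from 0 (shut) to 1 (fully open), set as the call begins (left out, the last holds). The fingers move at their own pace and stop on an object; the grip force is fixed at half the most. Time passes only in rows, so rows that do not move let the fingers close. It gives the time, the measured TCP pose, the force and the opening at its end, in the units of the state.
- manip.sense(): the state, without advancing time (a new reading comes with each control period).
- manip.read_camera(name): name is "side" or "top"; returns the picture (384x512x3 uint8, red, green, blue); there is no depth.
- manip.camera_params(name): a dict with "vertical_fov" (degrees; the focal length in pixels is half the picture's height over the tangent of half this angle, whatever the lens; pixels are square), "cx", "cy" (the principal point, pixels), "rvec" (rotation vector, rad) and "tvec" (3), from world to camera coordinates, as OpenCV has them. Camera axes: x right, y down, z forward; pixel columns grow to the right and rows downward; lengths in m; the calibration is good to about 2 mm. A picture is of the moment at which its call begins. camera_params takes no time and is no camera call.
- manip.finish_job(): hands the job in, once; it reports no verdict.
Trained networks look in the newest picture that a camera, given by its name, has taken for a name from the list of things; names that differ only in an ending like _2 or _b are one class to them, and where a whole thing is asked for, a point or a joint stands for the part that bears it (a point fixed in the world has none). Each returns a list of dicts, best first, with "p" (0 to 1); they miss things now and then, are a little off and sometimes report something else, mostly with a low value. They report only what shows in the picture. A call takes as long as a camera call.
- manip.recognise(camera, thing): "bbox" ([left, top, width, height] in pixels, round what is visible of it).
- manip.masks_of(camera, thing): "region" (384x512 bool, what is visible of it) and "bbox" ([left, top, width, height] in pixels, round what is visible of it).
The state is a dict: "time": time; "joint_pos": joint angles; "dq": joint speeds; "effort": joint torques, N m; "eef_pos": TCP position; "tcp_rot": TCP orientation; "wrist_force": force on the tool from outside, world axes, zero at the start; "torque": the same for the moment, N m; "opening": opening from 0.0 (shut) to 1.0 (fully open).
Only numpy, scipy, OpenCV 4.12 (cv2) and the standard library are available. Lean on these libraries where they do the work, as an engineer would, in place of code of your own. Each camera call takes 0.05 s, during which the arm holds its last target. There are 200 camera calls.

### The job

Get the wax warmer ready: turn its dial until the white pointer lines up with the red index tab, and let go of it. Then take the stirring stick from its holder, reach down into the pot and stir the wax beads round until every bead has been clearly shifted, a centimetre or more, from where it lay, and stand the stick back in its holder. Touch the beads only with the stick, keep them all in the pot, and leave the other things on the table alone.

Things in the scene. Friction and masses are not known exactly. Their poses are not given: they have to be found in the camera images.
- warmer: Fixed wax warmer: grey base 190 x 320 x 30 mm, origin at the centre of its underside, x away from the robot, y left, z up. On its left a black panel (130 long, 140 mm wide) slopes down to -x, 20 degrees from level (outward normal (-0.342, 0, 0.940), up-slope (0.940, 0, 0.342) in this frame). On its right a fixed round metal pot with a red collar; from the pot to the dial is the y axis.
- pot_floor (a point): Centre of the pot's inner floor, 35 mm above the table. The pot is 124 mm wide inside, walls 4 mm, rim 65 mm above this point (100 mm above the table).
- dial_face (a point): Point on the dial's axis at the upper face of its grey skirt (6 mm above the panel). Skirt: 90 mm across, turns with the dial. From this point a round black knob, 42 mm across, rises 30 mm along the panel's normal (point axes are those of the warmer).
- dial (a joint): Angle of the dial, 0 to 4.71 rad (0 to 270 degrees), growing clockwise as seen facing the panel. At 0 the white pointer points 135 degrees anticlockwise from up-slope (to the lower left), at 2.356 straight up-slope. Stiff: friction about 0.15 N m, no spring; it stays where it is left.
- pointer (a point): Outer end of the white pointer line on the dial's skirt, 42 mm from the axis (a second white line lies on the knob's top).
- mark (a joint): Angle of the red index tab that stands on the panel just outside the skirt, same zero and sense as the dial: the pointer is on the mark when the two are equal. It does not move during the job.
- mark_point (a point): Point on the skirt's edge, 42 mm from the axis, in line with the red tab: where the pointer's end must come.
- holder: Dark wooden block 80 x 80 x 70 mm, fixed, origin at the centre of its underside. In the middle of its top is a vertical hole, 21 mm wide, 55 mm deep (bottom 15 mm above the table) with a 3 mm chamfer.
- stick: Loose stirring stick, round, 175 mm long, about 35 g: pale wood 12 mm thick for the lower 100 mm, blue handle 14 mm thick for the upper 75 mm. Origin at its lower end, z along it towards the handle. It starts standing loosely in the holder, leaning a few degrees at most.
- stick_tip (a point): Centre of the lower end of the stick.
- stick_grip (a point): Point on the axis of the blue handle, 140 mm above the lower end: where to hold it.
- bead0: Red wax bead, a slippery loose rounded disc 24 mm across and 16 mm high, 12 g, lying in the pot; origin at the centre of its underside. The six start in a ring of about 36 mm radius round the pot's centre, the middle free: red on one side, yellow on the other.
- bead1: Red wax bead, a slippery loose rounded disc 24 mm across and 16 mm high, 12 g, lying in the pot; origin at the centre of its underside. The six start in a ring of about 36 mm radius round the pot's centre, the middle free: red on one side, yellow on the other.
- bead2: Red wax bead, a slippery loose rounded disc 24 mm across and 16 mm high, 12 g, lying in the pot; origin at the centre of its underside. The six start in a ring of about 36 mm radius round the pot's centre, the middle free: red on one side, yellow on the other.
- bead3: Yellow wax bead, a slippery loose rounded disc 24 mm across and 16 mm high, 12 g, lying in the pot; origin at the centre of its underside. The six start in a ring of about 36 mm radius round the pot's centre, the middle free: red on one side, yellow on the other.
- bead4: Yellow wax bead, a slippery loose rounded disc 24 mm across and 16 mm high, 12 g, lying in the pot; origin at the centre of its underside. The six start in a ring of about 36 mm radius round the pot's centre, the middle free: red on one side, yellow on the other.
- bead5: Yellow wax bead, a slippery loose rounded disc 24 mm across and 16 mm high, 12 g, lying in the pot; origin at the centre of its underside. The six start in a ring of about 36 mm radius round the pot's centre, the middle free: red on one side, yellow on the other.
- jar: Bystander: amber jar with a blue lid, 68 mm across, 100 mm tall. To be left alone.
- spray: Bystander: dark spray can, 60 mm across, 180 mm tall. To be left alone.
- primer: Bystander: white bottle with a blue label, 66 mm across, 130 mm tall. To be left alone.
- tub: Bystander: clear tub with a red lid, 72 mm across, 60 mm tall. To be left alone.

How it is judged:
By the outcome, as a careful person would: the job done as asked, in the order asked, and still so for the second after the job is handed in, with the robot touching nothing.
It also fails if it takes over 72 s, if anything falls off the work surface, if the arm or the gripper's body presses on something with over 40 N, if the wrist force passes 120 N, or if a joint passes its speed limit or range.

## Working session

There is one attempt and no reset: what is moved stays moved. The work goes in short steps, Python scripts to look and compute and a tool call to move; the robot and the scene stay as the last step left them, time stands still between calls to the robot, and variables do not carry over. Pictures are saved under pics/ and viewed, about 8 in all and at most 12, crops included, and the job is handed in when it is done.

Besides the shell and the picture viewer there is one more tool, called as name(argument=value, ...), one argument or row to a line, values as JSON. carry_out: Moves the arm, as the interface text tells. Its arguments: {"type":"object","properties":{"moves":{"type":"array","items":{"type":"array"}},"gripper":{"type":"number"}},"required":["moves"]}

```bash
ls; mkdir -p pics; cat > h.py <<'E'
import numpy as np, cv2
from scipy.spatial.transform import Rotation as R
from rig import manip
def cam(n):
    p=manip.camera_params(n); f=192/np.tan(np.radians(p["vertical_fov"])/2)
    K=np.array([[f,0,p["cx"]],[0,f,p["cy"]],[0,0,1.]])
    return K,np.array(p["rvec"],float),np.array(p["tvec"],float)
def proj(n,P):
    K,r,t=cam(n); return cv2.projectPoints(np.atleast_2d(np.array(P,float)),r,t,K,None)[0][:,0]
def ray(n,uv):
    K,r,t=cam(n); M=cv2.Rodrigues(r)[0]
    d=M.T@np.linalg.solve(K,[uv[0],uv[1],1]); return -M.T@t,d
def onz(n,uv,z):
    c,d=ray(n,uv); return c+d*(z-c[2])/d[2]
def tri(a,b):
    A=[];B=[]
    for n,uv in (("top",a),("side",b)):
        c,d=ray(n,uv);d/=np.linalg.norm(d);Pm=np.eye(3)-np.outer(d,d);A.append(Pm);B.append(Pm@c)
    x=np.linalg.lstsq(np.vstack(A),np.hstack(B),rcond=None)[0]; return x
def snap(n,f,box=None,s=1):
    im=manip.read_camera(n)
    o=im if box is None else im[box[1]:box[3],box[0]:box[2]]
    cv2.imwrite("pics/"+f,cv2.resize(o[:,:,::-1],None,fx=s,fy=s,interpolation=cv2.INTER_CUBIC)); return im
E
python3 - <<'E'
from h import *
a=snap("top","t0.png",s=1.5);b=snap("side","s0.png",s=1.5)
for n in("top","side"):
    c,_=ray(n,(0,0)); print(n,c,cam(n)[0][0,0])
    for t in ["warmer","pot_floor","dial_face","pointer","mark_point","holder","stick","bead0","bead3","jar","spray","primer","tub"]:
        try: print(n,t,[(d["bbox"],round(d["p"],2)) for d in manip.recognise(n,t)][:4])
        except Exception as e: print(n,t,e)
print(manip.sense())
E
```

```text
pics
top [ 0.39918857 -0.00954956  1.27168824] 497.1491352579477
top warmer [([189.6, 160.8, 131.1, 93.0], 0.59), ([404.7, 181.0, 22.8, 16.0], 0.54)]
top pot_floor [([188.2, 158.2, 128.6, 96.9], 0.63)]
top dial_face []
top pointer [([200.3, 186.3, 37.4, 34.0], 0.77), ([270.8, 217.8, 7.4, 10.1], 0.67)]
top mark_point []
top holder [([380.1, 170.2, 46.4, 42.3], 0.83), ([406.1, 179.3, 19.2, 16.8], 0.37)]
top stick [([289.5, 190.1, 6.0, 9.3], 0.61)]
top bead0 [([272.6, 215.8, 6.4, 13.6], 0.51), ([267.1, 201.3, 10.9, 11.3], 0.39)]
top bead3 [([272.6, 215.8, 6.4, 13.6], 0.51), ([267.1, 201.3, 10.9, 11.3], 0.39)]
top jar [([111.5, 203.5, 35.3, 23.8], 0.65), ([292.0, 205.2, 11.4, 7.6], 0.28)]
top spray [([389.4, 110.9, 44.6, 40.5], 0.8)]
top primer [([117.9, 116.2, 32.2, 30.3], 0.6), ([293.9, 204.7, 10.4, 6.0], 0.27)]
top tub [([138.5, 249.5, 32.0, 33.5], 0.97)]
side [ 0.45296637 -0.89343985  0.84207691] 401.40902750000424
side warmer [([213.9, 172.2, 77.4, 85.4], 0.61), ([238.0, 175.8, 24.2, 21.6], 0.47)]
side pot_floor [([229.6, 135.7, 17.0, 35.2], 0.63)]
side dial_face [([321.9, 258.8, 33
[... 746 characters left out ...]
7)]
{'time': 1.4, 'joint_pos': array([-1.33983765,  0.382937  ,  0.04391106,  1.59791884, -0.01789391,
        1.16120628, -0.04990684]), 'dq': array([ 1.25594192e-03, -9.34517981e-05,  1.26963618e-03, -1.86189259e-04,
       -1.21105531e-03,  3.93768230e-04,  7.65747052e-04]), 'effort': array([ 3.45663793e-04, -4.33442831e+01,  1.02322452e+00, -2.49906939e+01,
        1.04869501e-02,  1.92850457e-03, -6.21488610e-06]), 'eef_pos': array([0.20985439, 0.61519361, 0.40463667]), 'tcp_rot': array([ 0.69760345, -0.11570695,  0.11569341, -0.69755026]), 'wrist_force': array([-0.54359138, -0.02708349,  0.1573865 ]), 'torque': array([0.00154341, 0.04658633, 0.06923894]), 'opening': 0.9979162017977086}
```

View pics/t0.png

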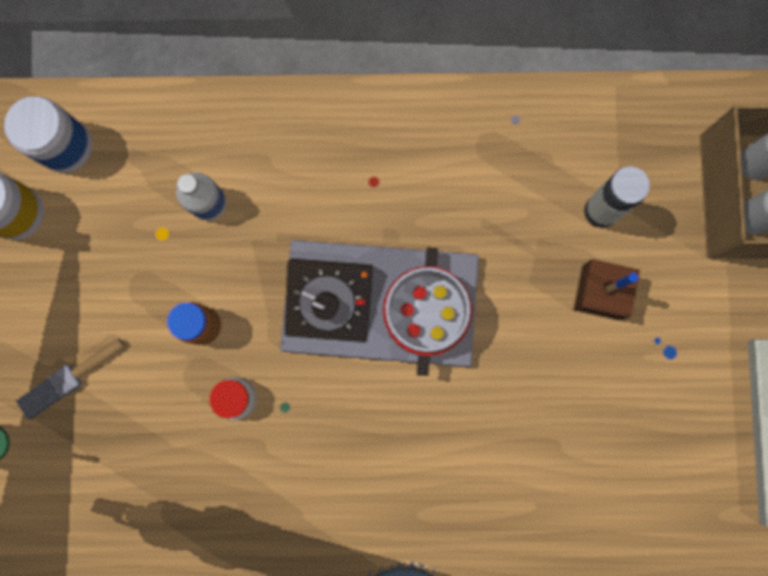

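View pics/s0.png

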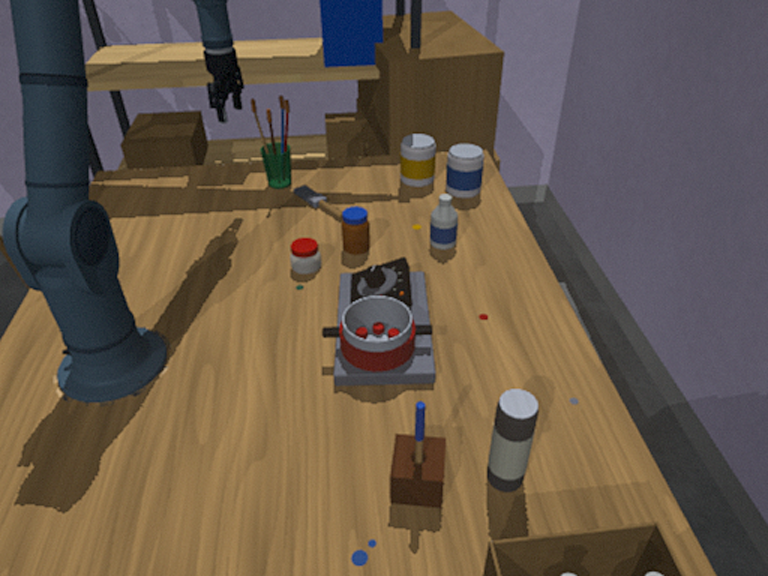

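```bash
python3 - <<'E'
from h import *
cv2.imwrite
a=cv2.imread("pics/t0.png");
im=manip.read_camera("top"); im2=manip.read_camera("side")
np.save("t0.npy",im);np.save("s0.npy",im2)
A=cv2.resize(im[155:250,183:325,::-1],None,fx=5.6,fy=5.6,interpolation=cv2.INTER_CUBIC)
cv2.imwrite("pics/tz.png",A)
for uv in [(292,241),(479,255),(471,366),(281,351)]:
    print(onz("top",np.array(uv)/1.5,0.03))
print("pot",onz("top",np.array([427.5,310.5])/1.5,0.1), onz("top",np.array([428,310])/1.5,0.1))
print("holder",[onz("top",np.array(uv)/1.5,0.07) for uv in [(590,260),(639,268),(632,319),(583,311)]])
E
```

```text
[0.63983869 0.18732266 0.03      ]
[ 0.61330516 -0.12896828  0.03      ]
[ 0.42740451 -0.11234761  0.03      ]
[0.45360479 0.20325723 0.03      ]
pot [ 0.51315227 -0.03960906  0.1       ] [ 0.51393933 -0.04040446  0.1       ]
holder [array([ 0.5968022 , -0.30462835,  0.07      ]), array([ 0.58310091, -0.38294596,  0.07      ]), array([ 0.5004339 , -0.36805506,  0.07      ]), array([ 0.51378216, -0.29035222,  0.07      ])]
```

View pics/tz.png

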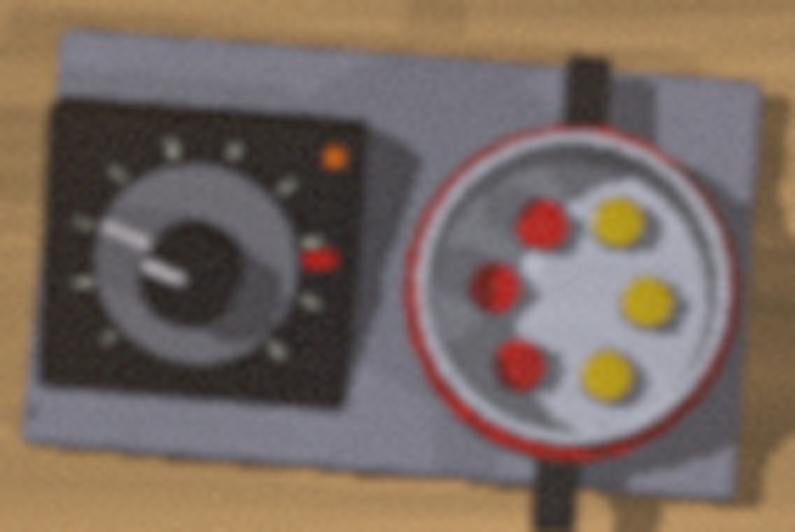

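```bash
python3 - <<'E'
import numpy as np,cv2
im=np.load("s0.npy")
a=cv2.resize(im[165:260,215:295,::-1],None,fx=6,fy=6,interpolation=cv2.INTER_CUBIC)
b=cv2.resize(im[255:345,255:300,::-1],None,fx=6,fy=6,interpolation=cv2.INTER_CUBIC)
o=np.zeros((570,480+280,3),np.uint8);o[:,:480]=a;o[:540,485:755]=b
cv2.imwrite("pics/sz.png",o)
E
```

```text
(no output)
```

View pics/sz.png

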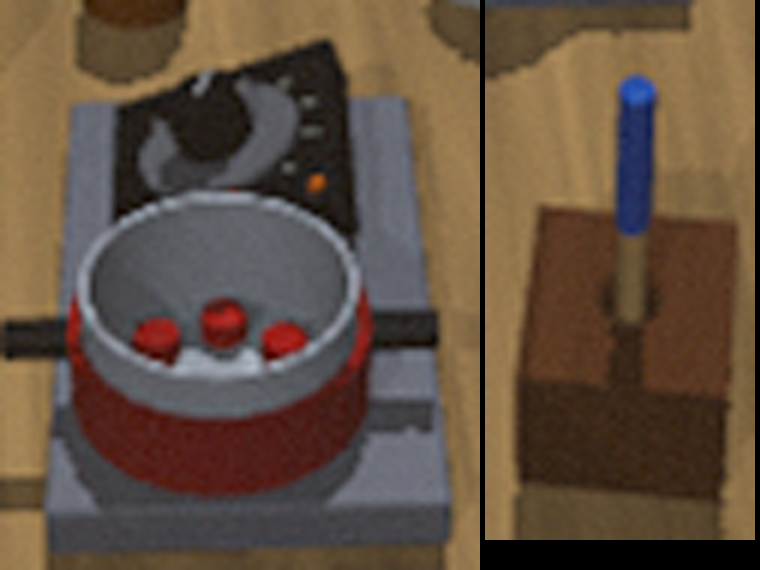

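```bash
cat >> h.py <<'E'
def T(u,v): return ((u+.5)/5.6-.5+183,(v+.5)/5.6-.5+155)
def S(u,v): return ((u+.5)/6-.5+215,(v+.5)/6-.5+165)
def S2(u,v): return ((u-485+.5)/6-.5+255,(v+.5)/6-.5+255)
E
python3 - <<'E'
from h import *
print(cam("top")[0][:2,2],cam("side")[0][:2,2])
# clean corners, base top z=.03
c=np.array([onz("top",T(*p),.03) for p in [(62,30),(760,85),(733,500),(22,440)]]); print(c, c.mean(0))
y=(c[0]-c[1]+c[3]-c[2]); print("yaw y",np.arctan2(-y[0],y[1])); x=c[0]-c[3]+c[1]-c[2]; print("yaw x",np.arctan2(x[1],x[0]))
for a,b in [((40,383),(116,108)),((53,100),(330,40)),((367,123),(358,238))]:
    print("panel",tri(T(*a),S(*b)))
print("skirt ctr z.06",onz("top",T(197,263),.06),"pot",onz("top",T(572,292),.1))
for z in (.1,): print("pot side",onz("side",S(220,302),z))
h=np.array([onz("side",S2(*p),.07) for p in [(540,207),(738,222),(728,393),(520,378)]]);print("holder side",h,h.mean(0))
im=np.load("t0.npy");A=cv2.resize(im[105:225,370:445,::-1],None,fx=5,fy=5,interpolation=cv2.INTER_CUBIC);cv2.imwrite("pics/th.png",A)
print("stick top", onz("side",S2(637,88),.19))
print("beads", [onz("top",T(*p),.05)[:2] for p in [(542,224),(495,289),(521,365),(618,222),(648,302),(607,376)]])
print("spray",onz("top",(629/1.5,187/1.5),.18))
E
```

```text
[260.93472033 192.37909812] [262.97674288 195.92504036]
[[ 0.6417247   0.1899189   0.03      ]
 [ 0.6139196  -0.12638441  0.03      ]
 [ 0.42771824 -0.11107163  0.03      ]
 [ 0.45570825  0.20533602  0.03      ]] [0.5347677  0.03944972 0.03      ]
yaw y -0.08795668946293748
yaw x -0.08237207926691496
panel [0.48013548 0.19798958 0.02760314]
panel [0.60053791 0.18661806 0.0724381 ]
panel [0.59588723 0.05042856 0.04292241]
skirt ctr z.06 [0.5314579  0.12426653 0.06      ] pot [ 0.51379223 -0.03898231  0.1       ]
pot side [ 0.51569519 -0.05521324  0.1       ]
holder side [[ 0.52294804 -0.29044823  0.07      ]
 [ 0.59969826 -0.30696629  0.07      ]
 [ 0.58194013 -0.38323989  0.07      ]
 [ 0.50631994 -0.36779443  0.07      ]] [ 0.55272659 -0.33711221  0.07      ]
stick top [ 0.5520978 -0.3366198  0.19     ]
beads [array([ 0.54893658, -0.02728686]), array([ 0.52021179, -0.00634589]), array([ 0.48662295, -0.01755195]), array([ 0.54960804, -0.06083513]), array([ 0.5140667 , -0.07359779]), array([ 0.48159333, -0.0552162 ])]
spray [ 0.6884933  -0.33949614  0.18      ]
```

View pics/th.png

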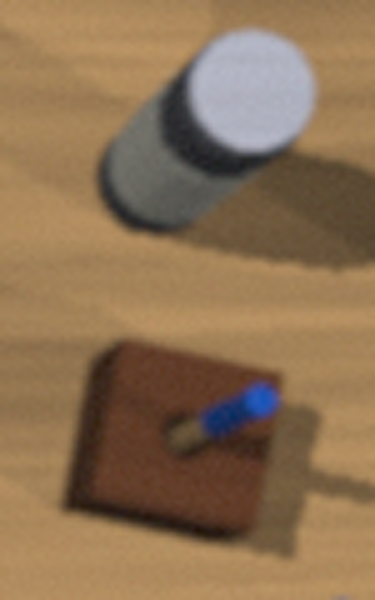

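```bash
cat >> h.py <<'E'
YAW=-.085; CY,SY=np.cos(YAW),np.sin(YAW); RW=R.from_euler('z',YAW)
N=RW.apply([-.342,0,.940]);U=RW.apply([.940,0,.342]);L=RW.apply([0,1,0])
def onface(n,uv,F,h=0):
    c,d=ray(n,uv); q=c+d*((F+h*N-c)@N)/(d@N); return q
def ang(q,F):  # dial angle
    v=q-F; return 2.356-np.arctan2(v@L,v@U)
def rot(approach,opend):
    y=approach/np.linalg.norm(approach); z=opend-(opend@y)*y; z/=np.linalg.norm(z)
    return R.from_matrix(np.c_[np.cross(y,z),y,z])
def plan(p1,R1,n,back=.155):
    """p1: grasp point target; straight line rows"""
    s=manip.sense(); p0=np.array(s["eef_pos"]);R0=R.from_quat(s["tcp_rot"])
    g=p1-R1.apply([0,back,0]); w=(R0.inv()*R1).as_rotvec(); dp=(g-p0)/n
    print("grasp pt",(p0+R0.apply([0,.155,0])).round(4),"turn deg",np.degrees(np.linalg.norm(w)).round(1),"dist mm",np.linalg.norm(g-p0)*1000, "j",np.round(s["joint_pos"],2),"op",round(s["opening"],3))
    rows=[[(1000*(R0*R.from_rotvec(w*k/n)).inv().apply(dp)).round(1).tolist(),(w/n).round(4).tolist()] for k in range(n)]
    print(str(rows).replace(" ",""))
F0=np.array([.531,.1243,.058])
E
python3 - <<'E'
from h import *
s=manip.sense();print(R.from_quat(s["tcp_rot"]).as_matrix().round(3))
for F in (onface("top",T(197,263),F0),F0):
    print(F,"ptr",[ang(onface("top",T(*p),F),F) for p in [(105,228),(150,246)]],"tab",[ang(onface("top",T(*p),F,h),F) for p in[(303,260),(320,261),(340,261)] for h in (0,.005)])
    v=[ang(onface("top",T(*p),F),F)for p in [(305,243),(310,300),(277,350),(288,187),(108,337),(82,282),(83,223),(118,173),(173,149),(234,151)]];print("ticks",np.degrees(v).round())
a,b=[onface("top",T(*p),F0,.03) for p in[(145,265),(185,282)]];v=a-b;print("knob ptr",2.356-np.arctan2(v@L,v@U))
E
```

```text
[[ 0.946 -0.     0.323]
 [-0.323 -0.     0.946]
 [-0.    -1.    -0.   ]]
[0.531651   0.12446189 0.058231  ] ptr [np.float64(1.0800496665951547), np.float64(1.0629375175602571)] tab [np.float64(3.8171625673393006), np.float64(3.791782050971787), np.float64(3.8294649523431277), np.float64(3.807351343407178), np.float64(3.831790075523781), np.float64(3.81269611142562)]
ticks [210. 239. 269. 181.   1.  31.  60.  91. 120. 150.]
[0.531  0.1243 0.058 ] ptr [np.float64(1.0934615926994922), np.float64(1.0894091468467366)] tab [np.float64(3.802258661317203), np.float64(3.7769910892620313), np.float64(3.816645564156056), np.float64(3.794599471577045), np.float64(3.8207677337788546), np.float64(3.8017151857570144)]
ticks [209. 238. 269. 180.   1.  32.  61.  91. 120. 149.]
knob ptr 1.1202610829211481
```

```bash
sed -i 's/^F0=.*/F0=np.array([.5314,.1244,.058])/' h.py; python3 - <<'E'
from h import *
plan(F0+.18*N,rot(-N,L),14)
E
```

```text
grasp pt [0.2099 0.6152 0.2497] turn deg 24.3 dist mm 524.8308807085023 j [-1.34  0.38  0.04  1.6  -0.02  1.16 -0.05] op 1.001
[[[25.1,2.3,-27.7],[0.003,-0.0172,-0.0248]],[[24.6,2.8,-28.2],[0.003,-0.0172,-0.0248]],[[24.0,3.3,-28.6],[0.003,-0.0172,-0.0248]],[[23.4,3.8,-29.0],[0.003,-0.0172,-0.0248]],[[22.8,4.3,-29.4],[0.003,-0.0172,-0.0248]],[[22.2,4.8,-29.8],[0.003,-0.0172,-0.0248]],[[21.5,5.2,-30.2],[0.003,-0.0172,-0.0248]],[[20.9,5.7,-30.6],[0.003,-0.0172,-0.0248]],[[20.2,6.1,-31.0],[0.003,-0.0172,-0.0248]],[[19.5,6.5,-31.3],[0.003,-0.0172,-0.0248]],[[18.8,6.9,-31.7],[0.003,-0.0172,-0.0248]],[[18.1,7.2,-32.0],[0.003,-0.0172,-0.0248]],[[17.4,7.6,-32.4],[0.003,-0.0172,-0.0248]],[[16.6,7.9,-32.7],[0.003,-0.0172,-0.0248]]]
```

carry_out(
  moves=[
    [[25,2,-28],[0.003,-0.017,-0.025]],
    [[25,3,-28],[0.003,-0.017,-0.025]],
    [[24,3,-29],[0.003,-0.017,-0.025]],
    [[23,4,-29],[0.003,-0.017,-0.025]],
    [[23,4,-29],[0.003,-0.017,-0.025]],
    [[22,5,-30],[0.003,-0.017,-0.025]],
    [[21,5,-30],[0.003,-0.017,-0.025]],
    [[21,6,-31],[0.003,-0.017,-0.025]],
    [[20,6,-31],[0.003,-0.017,-0.025]],
    [[19,7,-31],[0.003,-0.017,-0.025]],
  ],
  gripper=0.65,
)

```text
time: 2.5
eef_pos: [0.3603, 0.2665, 0.3815]
tcp_rot: [0.7, 0.043, 0.141, -0.699]
wrist_force: [0.4, -0.7, 1.0]
opening: 0.65
```

```bash
python3 - <<'E'
from h import *
plan(F0+.12*N,rot(-N,L),6)
E
```

```text
grasp pt [0.4    0.2636 0.2317] turn deg 6.0 dist mm 167.94922392954376 j [-1.05 -0.04  0.25  2.16  0.27  0.87  0.47] op 0.65
[[[12.6,14.2,-20.6],[-0.0001,-0.0091,-0.0148]],[[12.2,14.4,-20.7],[-0.0001,-0.0091,-0.0148]],[[11.8,14.6,-20.8],[-0.0001,-0.0091,-0.0148]],[[11.4,14.7,-20.9],[-0.0001,-0.0091,-0.0148]],[[11.0,14.9,-21.0],[-0.0001,-0.0091,-0.0148]],[[10.6,15.1,-21.1],[-0.0001,-0.0091,-0.0148]]]
```

carry_out(
  moves=[
    [[13,14,-21],[0,-0.009,-0.015]],
    [[12,14,-21],[0,-0.009,-0.015]],
    [[12,15,-21],[0,-0.009,-0.015]],
    [[11,15,-21],[0,-0.009,-0.015]],
    [[11,15,-21],[0,-0.009,-0.015]],
    [[11,15,-21],[0,-0.009,-0.015]],
    [[0,0,0],[0,0,0]],
  ],
)

```text
time: 3.2
eef_pos: [0.442, 0.1192, 0.3168]
tcp_rot: [0.699, 0.093, 0.159, -0.691]
wrist_force: [-0.4, 0.2, 0.5]
opening: 0.648
```

```bash
python3 - <<'E'
from h import *
plan(F0+.06*N,rot(-N,L),3)
plan(F0+.022*N,rot(-N,L),5)
E
```

```text
grasp pt [0.4961 0.1149 0.1716] turn deg 0.8 dist mm 60.13067205376165 j [-0.86  0.04  0.46  2.26  0.28  0.55  0.86] op 0.648
[[[-1.9,19.5,4.2],[-0.0007,-0.0036,0.0029]],[[-1.9,19.5,4.2],[-0.0007,-0.0036,0.0029]],[[-1.8,19.5,4.2],[-0.0007,-0.0036,0.0029]]]
grasp pt [0.4961 0.1149 0.1716] turn deg 0.8 dist mm 97.52041262093802 j [-0.86  0.04  0.46  2.26  0.28  0.55  0.86] op 0.648
[[[-1.2,19.3,2.5],[-0.0004,-0.0021,0.0018]],[[-1.2,19.3,2.5],[-0.0004,-0.0021,0.0018]],[[-1.2,19.3,2.5],[-0.0004,-0.0021,0.0018]],[[-1.1,19.3,2.5],[-0.0004,-0.0021,0.0018]],[[-1.1,19.3,2.5],[-0.0004,-0.0021,0.0018]]]
```

carry_out(
  moves=[
    [[-2,20,4],[-0.001,-0.004,0.003]],
    [[-2,20,4],[-0.001,-0.004,0.003]],
    [[-2,19,4],[-0.001,-0.004,0.003]],
    [[0,0,0],[0,0,0]],
  ],
)

```text
time: 3.6
eef_pos: [0.4595, 0.1319, 0.2603]
tcp_rot: [0.699, 0.094, 0.154, -0.692]
wrist_force: [0.4, -0.0, 0.5]
opening: 0.654
```

```bash
python3 - <<'E'
from h import *
plan(F0+.022*N,rot(-N,L),3)
snap("top","g1.png",(160,120,330,280),4)
E
```

```text
grasp pt [0.5128 0.1279 0.1148] turn deg 0.3 dist mm 37.82697049768019 j [-0.83  0.2   0.44  2.25  0.19  0.4   0.92] op 0.654
[[[-0.5,12.6,-0.5],[-0.0012,-0.0005,0.001]],[[-0.4,12.6,-0.5],[-0.0012,-0.0005,0.001]],[[-0.4,12.6,-0.5],[-0.0012,-0.0005,0.001]]]
```

View pics/g1.png

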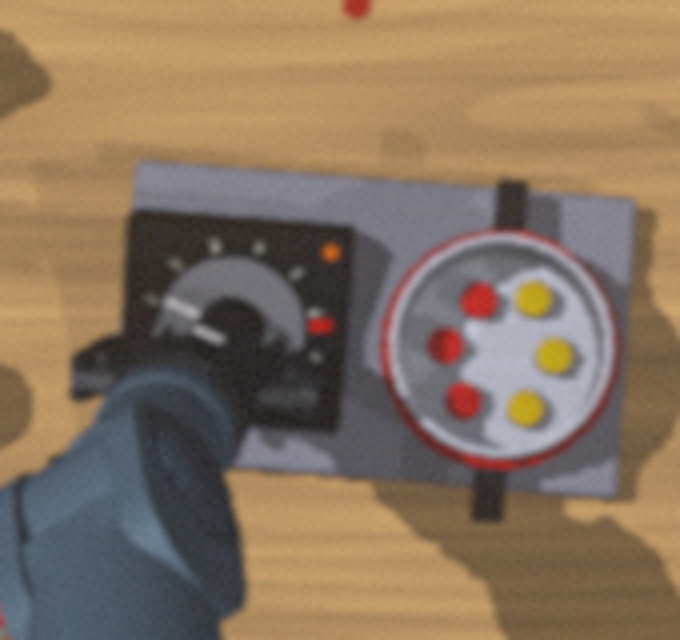

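carry_out(
  moves=[
    [[-1,13,0],[-0.001,0,0.001]],
    [[0,13,-1],[-0.001,0,0.001]],
    [[0,12,0],[-0.001,0,0.001]],
    [[0,0,0],[0,0,0]],
  ],
)

```text
time: 4.05
eef_pos: [0.4736, 0.1326, 0.229]
tcp_rot: [0.698, 0.096, 0.155, -0.693]
wrist_force: [0.2, -0.0, 0.4]
opening: 0.65
```

carry_out(
  moves=[
    [[0,0,0],[0,0,0]],
    [[0,0,0],[0,0,0]],
    [[0,0,0],[0,0,0]],
    [[0,0,0],[0,0,0]],
    [[0,0,0],[0,0,0]],
  ],
  gripper=0,
)

```text
time: 4.55
eef_pos: [0.4733, 0.1287, 0.23]
tcp_rot: [0.7, 0.094, 0.155, -0.691]
wrist_force: [3.4, -0.5, -4.9]
opening: 0.471
```

```bash
python3 - <<'E'
from h import *
plan(F0+.022*N,rot(-N,L),1);s=manip.sense();print(s["wrist_force"],s["torque"])
E
```

```text
grasp pt [0.527  0.1246 0.0847] turn deg 0.4 dist mm 6.103179702270844 j [-0.78  0.29  0.42  2.23  0.14  0.33  0.96] op 0.471
[[[-4.1,4.5,0.6],[-0.0026,-0.0035,0.0061]]]
[ 3.35975196 -0.47261415 -4.85241352] [-0.05476192  0.14091608 -0.04407656]
```

carry_out(
  moves=[
    [[0,0,0],[0,0,0]],
    [[-4,3,1],[-0.002,-0.003,0.004]],
    [[0,0,0],[0,0,0]],
  ],
  gripper=0.58,
)

```text
time: 4.85
eef_pos: [0.4708, 0.1311, 0.2267]
tcp_rot: [0.7, 0.094, 0.153, -0.691]
wrist_force: [-0.3, -0.6, -0.6]
opening: 0.582
```

```bash
python3 - <<'E'
from h import *
plan(F0+.022*N,rot(-N,L),1);s=manip.sense();print(s["wrist_force"],s["torque"])
E
```

```text
grasp pt [0.524  0.1269 0.0812] turn deg 0.2 dist mm 2.8446177405772346 j [-0.78  0.29  0.41  2.24  0.14  0.32  0.96] op 0.582
[[[-0.4,2.4,-1.5],[-0.0023,-0.0003,0.0028]]]
[-0.26483081 -0.56928072 -0.64390915] [ 0.09201575  0.41493297 -0.01399965]
```

Close, then turn in steps.

carry_out(
  moves=[
    [[0,0,-1],[0,0,0]],
    [[0,0,0],[0,0,0]],
    [[0,0,0],[0,0,0]],
    [[0,0,0],[0,0,0]],
  ],
  gripper=0,
)

```text
time: 5.25
eef_pos: [0.4708, 0.1292, 0.2275]
tcp_rot: [0.7, 0.094, 0.153, -0.691]
wrist_force: [0.5, -1.2, -0.8]
opening: 0.471
```

carry_out(
  moves=[
    [[0,0,0],[0,0.14,0]],
    [[0,0,0],[0,0.14,0]],
    [[0,0,0],[0,0.14,0]],
    [[0,0,0],[0,0.14,0]],
    [[0,0,0],[0,0.14,0]],
  ],
)

```text
time: 5.75
eef_pos: [0.4704, 0.128, 0.2275]
tcp_rot: [-0.602, 0.157, -0.391, 0.678]
wrist_force: [0.2, -1.6, -0.9]
opening: 0.473
```

```bash
python3 - <<'E'
from h import *
plan(F0+.022*N,rot(-N,L),1);s=manip.sense();print(s["wrist_force"],s["torque"])
E
```

```text
grasp pt [0.5233 0.1233 0.0818] turn deg 41.5 dist mm 3.5234278543207402 j [-0.94  0.32  0.6   2.25 -0.05  0.32  0.41] op 0.473
[[[-1.5,3.1,0.8],[0.001,-0.7235,0.0009]]]
[ 0.23951227 -1.60390096 -0.92688447] [-0.15511952  0.34811347  0.07198611]
```

carry_out(
  moves=[
    [[0,0,0],[0,0.14,0]],
    [[0,0,0],[0,0.14,0]],
    [[0,0,0],[0,0.14,0]],
    [[0,0,0],[0,0.14,0]],
    [[0,0,0],[0,0.14,0]],
    [[0,0,0],[0,0.14,0]],
    [[0,0,0],[0,0.14,0]],
    [[0,0,0],[0,0.14,0]],
    [[0,0,0],[0,0.14,0]],
    [[0,0,0],[0,0.14,0]],
  ],
)

```text
time: 6.75
eef_pos: [0.4681, 0.128, 0.2266]
tcp_rot: [0.195, -0.567, 0.691, -0.403]
wrist_force: [0.6, -1.1, -2.3]
opening: 0.472
```

```bash
python3 - <<'E'
from h import *
plan(F0+.022*N,rot(-N,L),1);s=manip.sense();print(s["wrist_force"],s["torque"])
snap("top","g2.png",(160,150,300,260),5)
E
```

```text
grasp pt [0.5203 0.1231 0.0808] turn deg 124.3 dist mm 4.06069570509603 j [-1.22  0.42  0.93  2.26 -0.53  0.35 -0.6 ] op 0.472
[[[-2.5,3.1,0.6],[0.0063,-2.1695,0.0008]]]
[ 0.63347278 -1.11817782 -2.28404826] [-0.23438808  0.30930768  0.08199718]
```

View pics/g2.png

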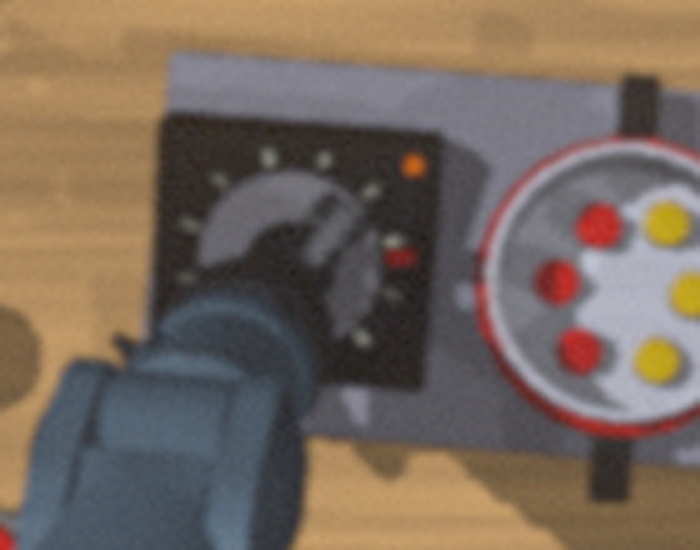

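carry_out(
  moves=[
    [[0,0,0],[0,0.14,0]],
    [[0,0,0],[0,0.14,0]],
    [[0,0,0],[0,0.14,0]],
    [[0,0,0],[0,0.13,0]],
    [[0,0,0],[0,0,0]],
  ],
)

```text
time: 7.3
eef_pos: [0.4676, 0.1291, 0.2264]
tcp_rot: [-0.003, -0.657, 0.718, -0.231]
wrist_force: [-0.1, -1.3, -0.0]
opening: 0.473
```

```bash
python3 - <<'E'
from h import *
plan(F0+.022*N,rot(-N,L),1)
snap("top","g3.png",(190,165,260,230),9)
E
```

```text
grasp pt [0.5196 0.1243 0.0805] turn deg 156.3 dist mm 4.079365594350919 j [-1.32  0.48  1.05  2.26 -0.73  0.39 -0.98] op 0.473
[[[-2.6,3.1,0.3],[0.0084,-2.7276,0.002]]]
```

View pics/g3.png

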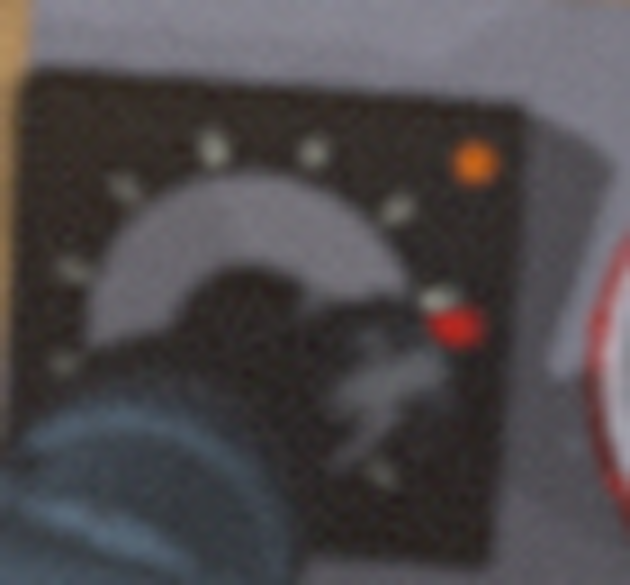

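carry_out(
  moves=[
    [[0,0,0],[0,0,0]],
    [[0,0,0],[0,0,0]],
    [[0,-15,0],[0,0,0]],
    [[0,-30,0],[0,0,0]],
    [[0,-40,0],[0,0,0]],
    [[-20,-40,-20],[0,0,0]],
    [[-30,-40,-30],[0,0,0]],
  ],
  gripper=0.65,
)

```text
time: 8.05
eef_pos: [0.4393, 0.1665, 0.3452]
tcp_rot: [0.01, -0.658, 0.717, -0.229]
wrist_force: [-0.8, 1.4, 0.9]
opening: 0.65
```

```bash
python3 - <<'E'
from h import *
s=manip.sense();print(s["eef_pos"],s["joint_pos"].round(2))
im=manip.read_camera("top");np.save("t1.npy",im)
A=cv2.resize(im[155:250,183:325,::-1],None,fx=5.6,fy=5.6,interpolation=cv2.INTER_CUBIC);cv2.imwrite("pics/g4.png",A)
E
```

```text
[0.43929488 0.16649889 0.34522073] [-1.93  0.19  1.56  2.21 -0.07  0.64 -1.58]
```

View pics/g4.png

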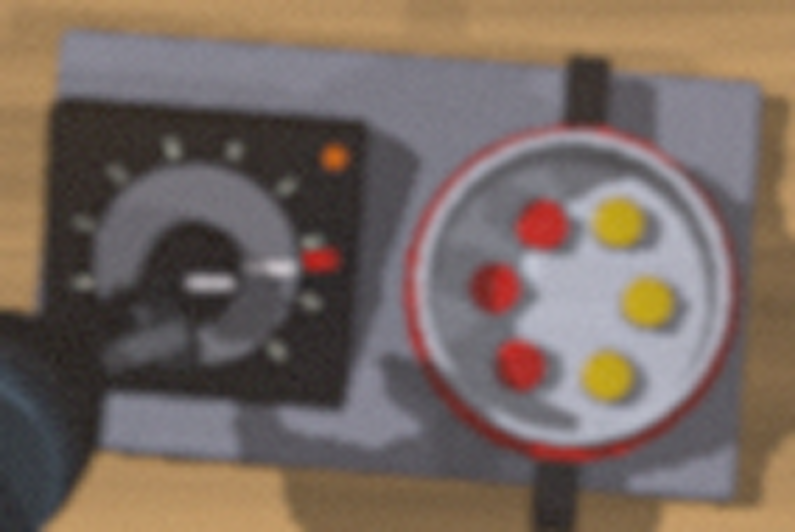

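```bash
python3 - <<'E'
from h import *
im=np.load("t1.npy").astype(int); im0=np.load("t0.npy").astype(int)
F=F0
def cen(m,w): 
    v,u=np.nonzero(m); ww=w[v,u].astype(float); return (u@ww/ww.sum(),v@ww/ww.sum()),len(u)
V,Uu=np.mgrid[:384,:512]
def info(im,box):
    r=im[...,0]-im[...,1:].max(-1); m=(r>60)&(Uu>234)&(Uu<246)&(V>196)&(V<206)
    c,n=cen(m,r); print("tab",c,n,[round(ang(onface("top",c,F,h),F),3) for h in(-.006,0,.006)])
    w=im.min(-1); m=(w>130)&(Uu>=box[0])&(Uu<=box[2])&(V>=box[1])&(V<=box[3])
    c,n=cen(m,w-110); q=onface("top",c,F); print("ptr",c,n,ang(q,F),np.linalg.norm(q-F))
info(im,(226,199,237,206)); info(im0,(200,193,210,200))
# knob line now
a,b=[onface("top",T(*p),F,.03) for p in[(185,283),(236,284)]];v=b-a;print("knob",2.356-np.arctan2(v@L,v@U))
a,b=[onface("top",T(*p),F) for p in[(248,266),(296,268)]];v=b-a;print("skirt line dir",2.356-np.arctan2(v@L,v@U),ang(b,F))
E
```

```text
tab (np.float64(239.55089000456414), np.float64(201.03879507074396)) 21 [np.float64(3.844), np.float64(3.817), np.float64(3.79)]
ptr (np.float64(232.56271576524742), np.float64(202.27617951668586)) 19 3.8885102124491944 0.03647062273698147
tab (np.float64(239.4893730074389), np.float64(200.98512221041446)) 18 [np.float64(3.841), np.float64(3.814), np.float64(3.787)]
ptr (np.float64(205.16156462585033), np.float64(196.50680272108843)) 17 1.1049059558913739 0.03349215506804734
knob 3.865830961811427
skirt line dir 3.8887695157631557 3.8914621455917144
```

```bash
python3 - <<'E'
from h import *
plan(F0+.07*N,rot(-N,U),10)
E
```

```text
grasp pt [0.4923 0.1691 0.203 ] turn deg 65.2 dist mm 91.01347969244533 j [-1.94  0.19  1.55  2.2  -0.06  0.64 -1.59] op 0.649
[[[2.7,8.1,3.2],[0.0022,-0.1138,0.0004]],[[3.0,8.1,2.9],[0.0022,-0.1138,0.0004]],[[3.4,8.1,2.5],[0.0022,-0.1138,0.0004]],[[3.6,8.1,2.1],[0.0022,-0.1138,0.0004]],[[3.8,8.1,1.6],[0.0022,-0.1138,0.0004]],[[4.0,8.1,1.2],[0.0022,-0.1138,0.0004]],[[4.1,8.1,0.7],[0.0022,-0.1138,0.0004]],[[4.2,8.1,0.2],[0.0022,-0.1138,0.0004]],[[4.2,8.1,-0.3],[0.0022,-0.1138,0.0004]],[[4.1,8.1,-0.8],[0.0022,-0.1138,0.0004]]]
```

carry_out(
  moves=[
    [[3,8,3],[0.002,-0.114,0]],
    [[3,8,3],[0.002,-0.114,0]],
    [[3,8,3],[0.002,-0.114,0]],
    [[4,8,2],[0.002,-0.114,0]],
    [[4,8,2],[0.002,-0.114,0]],
    [[4,8,1],[0.002,-0.114,0]],
    [[4,8,1],[0.002,-0.114,0]],
    [[4,8,0],[0.002,-0.114,0]],
    [[4,8,0],[0.002,-0.114,0]],
    [[4,8,-1],[0.002,-0.114,0]],
  ],
)

```text
time: 9.1
eef_pos: [0.4587, 0.1349, 0.2709]
tcp_rot: [0.404, -0.406, 0.583, -0.576]
wrist_force: [-0.3, 0.8, -0.8]
opening: 0.65
```

```bash
python3 - <<'E'
from h import *
plan(F0+.022*N,rot(-N,U),4)
E
```

```text
grasp pt [0.512  0.1338 0.1253] turn deg 4.3 dist mm 48.48418626145253 j [-1.2   0.23  0.86  2.26 -0.09  0.41 -0.32] op 0.65
[[[1.3,12.0,-1.1],[-0.0005,0.0178,-0.0054]],[[1.2,12.0,-1.0],[-0.0005,0.0178,-0.0054]],[[1.2,12.0,-1.0],[-0.0005,0.0178,-0.0054]],[[1.1,12.0,-1.0],[-0.0005,0.0178,-0.0054]]]
```

carry_out(
  moves=[
    [[4,0,-4],[0,0,-0.02]],
    [[1,12,0],[0,0,0]],
    [[0,12,0],[0,0,0]],
    [[0,12,0],[0,0,0]],
    [[0,10,0],[0,0,0]],
    [[0,0,0],[0,0,0]],
  ],
)

```text
time: 9.7
eef_pos: [0.4714, 0.1261, 0.2231]
tcp_rot: [0.411, -0.4, 0.587, -0.571]
wrist_force: [0.1, -0.7, -0.1]
opening: 0.651
```

```bash
python3 - <<'E'
from h import *
plan(F0+.022*N,rot(-N,U),1)
E
```

```text
grasp pt [0.5243 0.122  0.0775] turn deg 4.5 dist mm 3.63549682709589 j [-1.02  0.35  0.7   2.25 -0.22  0.31 -0.19] op 0.651
[[[-3.4,-1.3,0.1],[-0.001,0.0792,-0.0027]]]
```

carry_out(
  moves=[
    [[-3,0,0],[0,0,0]],
    [[0,0,0],[0,0,0]],
  ],
)

```text
time: 9.9
eef_pos: [0.4716, 0.1288, 0.2232]
tcp_rot: [0.411, -0.4, 0.587, -0.571]
wrist_force: [-0.6, -0.0, 0.1]
opening: 0.647
```

carry_out(
  moves=[
    [[0,0,0],[0,0,0]],
    [[0,0,0],[0,0,0]],
    [[0,0,0],[0,0,0]],
    [[0,0,0],[0,0,0]],
  ],
  gripper=0,
)

```text
time: 10.3
eef_pos: [0.4703, 0.1289, 0.2235]
tcp_rot: [0.412, -0.401, 0.586, -0.571]
wrist_force: [3.3, 1.1, -6.5]
opening: 0.473
```

```bash
python3 - <<'E'
from h import *
plan(F0+.022*N,rot(-N,U),1)
E
```

```text
grasp pt [0.5229 0.1249 0.0778] turn deg 4.6 dist mm 1.3385227122723156 j [-1.03  0.35  0.7   2.25 -0.22  0.31 -0.2 ] op 0.473
[[[-0.7,-0.5,1.1],[0.0013,0.0804,-0.0032]]]
```

carry_out(
  moves=[
    [[0,0,0],[0,-0.06,0]],
    [[0,0,0],[0,0,0]],
    [[0,0,0],[0,0,0]],
  ],
)

```text
time: 10.6
eef_pos: [0.4702, 0.1289, 0.2235]
tcp_rot: [-0.43, 0.383, -0.573, 0.583]
wrist_force: [0.6, -0.4, -3.7]
opening: 0.468
```

```bash
python3 - <<'E'
from h import *
plan(F0+.022*N,rot(-N,U),1)
E
```

```text
grasp pt [0.5229 0.1249 0.0778] turn deg 8.1 dist mm 1.3371743117991912 j [-1.02  0.35  0.69  2.25 -0.2   0.31 -0.15] op 0.468
[[[-0.5,-0.5,1.1],[0.0009,0.1422,-0.0029]]]
```

carry_out(
  moves=[
    [[0,0,0],[0,0,0]],
    [[0,0,0],[0,0,0]],
    [[0,-15,0],[0,0,0]],
    [[0,-30,0],[0,0,0]],
    [[0,-45,0],[0,0,0]],
    [[0,-45,0],[0,0,0]],
    [[0,-30,0],[0,0,0]],
  ],
  gripper=0.65,
)

```text
time: 11.3
eef_pos: [0.4188, 0.1351, 0.3633]
tcp_rot: [-0.433, 0.385, -0.572, 0.58]
wrist_force: [-1.0, 1.5, 0.0]
opening: 0.646
```

```bash
cat >> h.py <<'E'
V_,U_=np.mgrid[:384,:512]
def cen(m,w):
    v,u=np.nonzero(m); ww=w[v,u].astype(float); return (u@ww/ww.sum(),v@ww/ww.sum()),len(u)
def dialcheck(im,box=(226,198,237,206)):
    im=im.astype(int);F=F0
    r=im[...,0]-im[...,1:].max(-1); m=(r>60)&(U_>234)&(U_<246)&(V_>196)&(V_<206)
    c,n=cen(m,r); print("tab",c,n,[round(ang(onface("top",c,F,h),F),3) for h in(-.006,0,.006)])
    w=im.min(-1); m=(w>130)&(U_>=box[0])&(U_<=box[2])&(V_>=box[1])&(V_<=box[3])
    c,n=cen(m,w-110); q=onface("top",c,F); print("ptr",c,n,ang(q,F))
E
python3 - <<'E'
from h import *
im=manip.read_camera("top");np.save("t2.npy",im);dialcheck(im)
A=cv2.resize(im[165:230,190:260,::-1],None,fx=8,fy=8,interpolation=cv2.INTER_CUBIC);cv2.imwrite("pics/g5.png",A)
# stick lean: top & bottom of visible
print("stick cap tri",tri(((262+.5)/5-.5+370,(399+.5)/5-.5+105),S2(637,88)))
print("stick at hole", onz("top",((180+.5)/5-.5+370,(438+.5)/5-.5+105),.075))
h=np.array([onz("top",((u+.5)/5-.5+370,(v+.5)/5-.5+105),.07) for u,v in[(122,340),(285,373),(253,540),(88,508)]]);print("holder top",h,h.mean(0))
E
```

```text
tab (np.float64(239.56535223748338), np.float64(200.98227735932653)) 22 [np.float64(3.841), np.float64(3.814), np.float64(3.788)]
ptr (np.float64(232.42668136714443), np.float64(201.27122381477398)) 20 3.81855638662753
stick cap tri [ 0.55214764 -0.33647412  0.18983258]
stick at hole [ 0.54969575 -0.3310883   0.075     ]
holder top [[ 0.59859797 -0.30630852  0.07      ]
 [ 0.58178165 -0.3843317   0.07      ]
 [ 0.50061008 -0.3653542   0.07      ]
 [ 0.51655023 -0.28693002  0.07      ]] [ 0.54938498 -0.33573111  0.07      ]
```

View pics/g5.png

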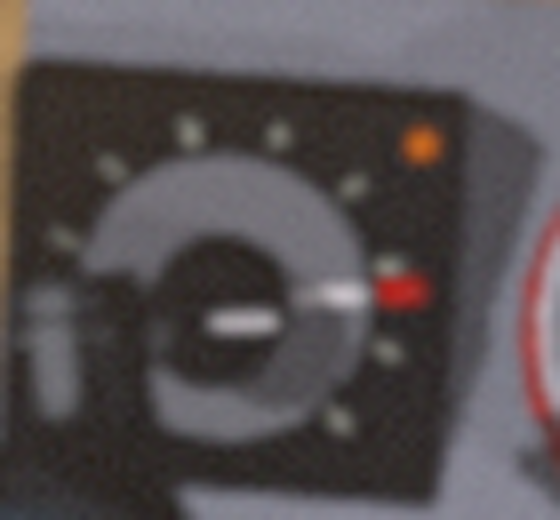

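```bash
cat >> h.py <<'E'
D=np.array([0,0,-1.]); H=np.array([.551,-.3364,0]); ST=np.array([.5518,-.3364,.155]); AZ=np.array([.85,-.52,0])
P=np.array([.5145,-.0395,.035])
E
python3 - <<'E'
from h import *
plan(np.r_[ST[:2],.27],rot(D,AZ),15)
E
```

```text
grasp pt [0.4721 0.1323 0.2224] turn deg 39.6 dist mm 492.6742144515368 j [-1.51 -0.21  0.99  2.25  0.52  0.77 -0.79] op 0.649
[[[31.9,-0.1,7.7],[-0.0227,0.0398,-0.0045]],[[31.6,-0.1,9.0],[-0.0227,0.0398,-0.0045]],[[31.2,-0.2,10.2],[-0.0227,0.0398,-0.0045]],[[30.8,-0.3,11.5],[-0.0227,0.0398,-0.0045]],[[30.3,-0.4,12.7],[-0.0227,0.0398,-0.0045]],[[29.8,-0.6,13.9],[-0.0227,0.0398,-0.0045]],[[29.2,-0.8,15.0],[-0.0227,0.0398,-0.0045]],[[28.6,-1.0,16.1],[-0.0227,0.0398,-0.0045]],[[27.9,-1.3,17.2],[-0.0227,0.0398,-0.0045]],[[27.2,-1.6,18.3],[-0.0227,0.0398,-0.0045]],[[26.5,-1.9,19.3],[-0.0227,0.0398,-0.0045]],[[25.7,-2.2,20.3],[-0.0227,0.0398,-0.0045]],[[24.9,-2.6,21.3],[-0.0227,0.0398,-0.0045]],[[24.0,-2.9,22.2],[-0.0227,0.0398,-0.0045]],[[23.1,-3.3,23.1],[-0.0227,0.0398,-0.0045]]]
```

carry_out(
  moves=[
    [[32,0,8],[-0.023,0.04,-0.005]],
    [[32,0,9],[-0.023,0.04,-0.005]],
    [[31,0,10],[-0.023,0.04,-0.005]],
    [[31,0,11],[-0.023,0.04,-0.005]],
    [[30,0,13],[-0.023,0.04,-0.005]],
    [[30,-1,14],[-0.023,0.04,-0.005]],
    [[29,-1,15],[-0.023,0.04,-0.005]],
    [[29,-1,16],[-0.023,0.04,-0.005]],
    [[28,-1,17],[-0.023,0.04,-0.005]],
    [[27,-2,18],[-0.023,0.04,-0.005]],
  ],
)

```text
time: 12.35
eef_pos: [0.493, -0.18, 0.4152]
tcp_rot: [0.369, -0.552, 0.607, -0.437]
wrist_force: [0.2, -0.3, 0.8]
opening: 0.65
```

```bash
python3 - <<'E'
from h import *
plan(np.r_[ST[:2],.25],rot(D,AZ),7)
E
```

```text
grasp pt [ 0.5121 -0.1814  0.2614] turn deg 13.1 dist mm 167.36099064993982 j [-1.48 -0.41  1.57  1.97  0.46  1.09 -0.44] op 0.65
[[[18.1,2.7,15.4],[-0.0164,0.0274,-0.0066]],[[17.6,2.5,16.0],[-0.0164,0.0274,-0.0066]],[[17.2,2.4,16.5],[-0.0164,0.0274,-0.0066]],[[16.7,2.2,17.0],[-0.0164,0.0274,-0.0066]],[[16.2,2.0,17.5],[-0.0164,0.0274,-0.0066]],[[15.7,1.9,17.9],[-0.0164,0.0274,-0.0066]],[[15.2,1.7,18.4],[-0.0164,0.0274,-0.0066]]]
```

carry_out(
  moves=[
    [[18,3,15],[-0.016,0.027,-0.007]],
    [[18,2,16],[-0.016,0.027,-0.007]],
    [[17,2,17],[-0.016,0.027,-0.007]],
    [[17,2,17],[-0.016,0.027,-0.007]],
  ],
)

```text
time: 12.75
eef_pos: [0.4714, -0.25, 0.4385]
tcp_rot: [0.344, -0.579, 0.627, -0.391]
wrist_force: [0.1, 0.5, 0.2]
opening: 0.651
```

```bash
python3 - <<'E'
from h import *
plan(np.r_[ST[:2],.25],rot(D,AZ),4)
E
```

```text
grasp pt [ 0.4855 -0.2537  0.2842] turn deg 6.8 dist mm 122.69892371175735 j [-1.36 -0.41  1.57  1.91  0.45  1.17 -0.42] op 0.651
[[[10.2,10.7,26.9],[-0.0228,0.0181,-0.006]],[[9.6,10.1,27.3],[-0.0228,0.0181,-0.006]],[[9.1,9.5,27.7],[-0.0228,0.0181,-0.006]],[[8.5,9.0,28.1],[-0.0228,0.0181,-0.006]]]
```

carry_out(
  moves=[
    [[10,11,27],[-0.02,0.018,-0.006]],
    [[10,10,27],[-0.02,0.018,-0.006]],
    [[9,10,28],[-0.02,0.018,-0.006]],
  ],
)

```text
time: 13.05
eef_pos: [0.4603, -0.2779, 0.4484]
tcp_rot: [0.332, -0.588, 0.64, -0.366]
wrist_force: [-0.3, -0.4, -0.3]
opening: 0.65
```

```bash
python3 - <<'E'
from h import *
plan(np.r_[ST[:2],.25],rot(D,AZ),4)
E
```

```text
grasp pt [ 0.4724 -0.2841  0.294 ] turn deg 5.1 dist mm 116.94970604065054 j [-1.32 -0.41  1.57  1.89  0.46  1.2  -0.43] op 0.65
[[[0.9,13.2,26.1],[-0.0219,0.0026,-0.0015]],[[0.8,12.6,26.4],[-0.0219,0.0026,-0.0015]],[[0.7,12.0,26.6],[-0.0219,0.0026,-0.0015]],[[0.6,11.4,26.9],[-0.0219,0.0026,-0.0015]]]
```

carry_out(
  moves=[
    [[0,0,0],[0,-0.14,0]],
    [[0,0,0],[0,-0.14,0]],
    [[0,0,0],[0,-0.14,0]],
    [[0,0,0],[0,-0.14,0]],
    [[0,0,0],[0,-0.14,0]],
    [[0,0,0],[0,-0.14,0]],
    [[0,0,0],[0,-0.14,0]],
    [[0,0,0],[0,-0.14,0]],
    [[0,0,0],[0,-0.14,0]],
    [[0,0,0],[0,-0.14,0]],
  ],
)

```text
time: 14.05
eef_pos: [0.4595, -0.2777, 0.4487]
tcp_rot: [0.674, -0.197, 0.257, -0.664]
wrist_force: [0.2, -0.1, -0.5]
opening: 0.647
```

```bash
python3 - <<'E'
from h import *
plan(np.r_[ST[:2],.25],rot(D,np.array([.52,.85,0])),4)
E
```

```text
grasp pt [ 0.4712 -0.2841  0.2943] turn deg 7.8 dist mm 117.74188795698755 j [-1.32 -0.41  1.57  1.89  0.46  1.2   1.03] op 0.647
[[[26.2,13.2,2.3],[-0.0022,-0.0265,0.0213]],[[26.5,12.7,1.6],[-0.0022,-0.0265,0.0213]],[[26.8,12.1,0.9],[-0.0022,-0.0265,0.0213]],[[27.1,11.5,0.2],[-0.0022,-0.0265,0.0213]]]
```

```bash
cat > kin.py <<'E'
import numpy as np
from scipy.optimize import least_squares
from scipy.spatial.transform import Rotation as R
Dt=[([-1.33984,.382937,.043911,1.59792,-.017894,1.161206,-.049907],[.20985,.61519,.40464],[.6976,-.1157,.1157,-.69755]),
([-1.05,-.04,.25,2.16,.27,.87,.47],[.3603,.2665,.3815],[.7,.043,.141,-.699]),
([-.86,.04,.46,2.26,.28,.55,.86],[.442,.1192,.3168],[.699,.093,.159,-.691]),
([-.78,.29,.42,2.23,.14,.33,.96],[.4733,.1287,.23],[.7,.094,.155,-.691]),
([-.94,.32,.60,2.25,-.05,.32,.41],[.4704,.128,.2275],[-.602,.157,-.391,.678]),
([-1.22,.42,.93,2.26,-.53,.35,-.6],[.4681,.128,.2266],[.195,-.567,.691,-.403]),
([-1.93,.19,1.56,2.21,-.07,.64,-1.58],[.4393,.1665,.3452],[.01,-.658,.717,-.229]),
([-1.2,.23,.86,2.26,-.09,.41,-.32],[.4587,.1349,.2709],[.404,-.406,.583,-.576]),
([-1.51,-.21,.99,2.25,.52,.77,-.79],[.4188,.1351,.3633],[-.433,.385,-.572,.58]),
([-1.48,-.41,1.57,1.97,.46,1.09,-.44],[.493,-.18,.4152],[.369,-.552,.607,-.437]),
([-1.32,-.41,1.57,1.89,.46,1.2,-.43],[.4603,-.2779,.4484],[.332,-.588,.64,-.366]),
([-1.32,-.41,1.57,1.89,.46,1.2,1.03],[.4595,-.2777,.4487],[.674,-.197,.257,-.664])]
Rz=lambda a:R.from_euler('z',a); Ry=lambda a:R.from_euler('y',a)
C=R.from_matrix(np.array([[0,0,1],[-1,0,0],[0,-1,0.]]).T) # placeholder
def fk(q,p,s):
    h,a,b,c,e1,e2,e0,f1=p[:8]
    r=Rz(s[0]*q[0]);x=np.array([0,0,h])+r.apply([e0,0,0])
    r=r*Ry(q[1])*Rz(s[1]*q[2]);x=x+r.apply([e1,0,a])
    r=r*Ry(q[3])*Rz(s[2]*q[4]);x=x+r.apply([e2,0,b])
    r=r*Ry(q[5]);x=x+r.apply([f1,0,c]);r=r*Rz(s[3]*q[6])
    return x,r*R.from_rotvec(p[8:11])
def res(p,s):
    o=[]
    for q,x,w in Dt:
        X,r=fk(q,p,s);o+=list((X-x)*5);o+=list((R.from_quat(w).inv()*r).as_rotvec())
    return np.array(o)
if __name__=="__main__":
    import itertools
    best=None
    for s in itertools.product([1,-1],repeat=4):
        if s[0]==1: continue
        for rv in ([1.57,0,0],[-1.57,0,0],[1.2,1.2,1.2],[-1.2,-1.2,1.2]):
            f=least_squares(res,[.3,.4,.4,.1,0,0,0,0]+rv,args=(s,),max_nfev=60)
            if best is None or f.cost<best[0].cost: best=(f,s)
    f,s=best;print(s,f.cost,f.x.round(4));print(np.abs(f.fun).reshape(-1,6).max(1).round(3))
    np.savez("kin.npz",p=f.x,s=s)
E
python3 kin.py
```

```text
(-1, -1, -1, -1) 0.03489330366008822 [ 0.4446  0.5131  0.5476  0.2769 -0.0367  0.035  -0.0136 -0.0165 -2.4148
  2.4171  2.4183]
[0.197 0.032 0.045 0.047 0.039 0.027 0.065 0.017 0.063 0.013 0.011 0.007]
```

```bash
python3 - <<'E'
s=open("kin.py").read()
s=s.replace("apply([e0,0,0])","apply([e0,p[11],0])").replace("apply([e1,0,a])","apply([e1,p[12],a])").replace("apply([e2,0,b])","apply([e2,p[13],b])").replace("apply([f1,0,c])","apply([f1,p[14],c])")
s=s.replace("0,0,0,0]+rv,","0,0,0,0]+rv+[0]*4,").replace("max_nfev=60","max_nfev=80").replace("if s[0]==1: continue","if s!=(-1,-1,-1,-1): continue")
open("kin.py","w").write(s)
E
python3 kin.py
```

```text
(-1, -1, -1, -1) 0.001613472023871685 [ 2.95900e-01  4.97500e-01  5.08800e-01  1.51400e-01 -6.80000e-03
 -2.00000e-04  3.00000e-04 -3.00000e-03  1.20990e+00 -1.21100e+00
 -1.21170e+00 -2.28000e-02 -1.99000e-02 -3.21670e+01  3.21679e+01]
[0.008 0.006 0.015 0.011 0.009 0.004 0.007 0.009 0.029 0.01  0.007 0.007]
```

```bash
cat > sim.py <<'E'
from kin import *
from scipy.optimize import lsq_linear
z=np.load("kin.npz");PP=z["p"];SS=z["s"]
lo=np.array([-2.61,-.41,-1.48,0,-1.57,.05,-2.85]);hi=np.array([2.61,2.15,1.57,2.5,4.71,1.97,2.85])
def err(q,X,Rt):
    x,r=fk(q,PP,SS); return np.r_[X-x,(Rt*r.inv()).as_rotvec()*.3]
def step(q,X,Rt,lam=1e-3):
    for _ in range(4):
        e=err(q,X,Rt); 
        if np.linalg.norm(e)<1e-4: break
        J=np.array([(e-err(q+1e-5*np.eye(7)[i],X,Rt))/1e-5 for i in range(7)]).T
        A=np.vstack([J,lam*np.eye(7)]);d=lsq_linear(A,np.r_[e,np.zeros(7)],bounds=(np.minimum(lo-q,-1e-9),np.maximum(hi-q,1e-9))).x
        q=q+d
    return q
def goto(q,X,Rt,n):
    x0,r0=fk(q,PP,SS);w=(r0.inv()*Rt).as_rotvec()
    for k in range(1,n+1): q=step(q,x0+(X-x0)*k/n,r0*R.from_rotvec(w*k/n))
    return q
E
python3 - <<'E'
from sim import *
# test history: end poses sequence
for i in (0,1,3,4,8,9):
    q=np.array(Dt[i][0]); print(i,goto(q,np.array(Dt[i+1][1]),R.from_quat(Dt[i+1][2]),8).round(2),Dt[i+1][0])
from h import rot,D
q=np.array(Dt[-1][0])
rng=np.random.default_rng(0)
X=np.array([.5518,-.3364,.31])
for psi in (-.55,0,.5,1.02,1.57):
    Rt=rot(D,np.array([np.cos(psi),np.sin(psi),0])); qs=set()
    for _ in range(25):
        f=least_squares(err,rng.uniform(lo,hi),args=(X,Rt),bounds=(lo,hi))
        if f.cost<1e-8: qs.add(tuple(f.x.round(1)))
    print(psi,sorted(qs)[:8],"from now",goto(q,X,Rt,12).round(2),np.linalg.norm(err(goto(q,X,Rt,12),X,Rt)).round(3))
E
```

```text
0 [-1.05 -0.04  0.25  2.16  0.27  0.87  0.47] [-1.05, -0.04, 0.25, 2.16, 0.27, 0.87, 0.47]
1 [-0.85  0.04  0.46  2.25  0.28  0.55  0.86] [-0.86, 0.04, 0.46, 2.26, 0.28, 0.55, 0.86]
3 [-0.94  0.32  0.59  2.25 -0.05  0.32  0.41] [-0.94, 0.32, 0.6, 2.25, -0.05, 0.32, 0.41]
4 [-1.22  0.42  0.93  2.26 -0.53  0.35 -0.59] [-1.22, 0.42, 0.93, 2.26, -0.53, 0.35, -0.6]
8 [-1.48 -0.41  1.57  1.97  0.46  1.09 -0.44] [-1.48, -0.41, 1.57, 1.97, 0.46, 1.09, -0.44]
9 [-1.32 -0.41  1.57  1.89  0.46  1.2  -0.43] [-1.32, -0.41, 1.57, 1.89, 0.46, 1.2, -0.43]
-0.55 [(np.float64(-0.3), np.float64(0.7), np.float64(1.1), np.float64(1.7), np.float64(-0.7), np.float64(1.1), np.float64(0.5)), (np.float64(-0.3), np.float64(0.9), np.float64(1.3), np.float64(1.7), np.float64(-0.9), np.float64(1.2), np.float64(0.6)), (np.float64(-0.1), np.float64(0.6), np.float64(0.8), np.float64(1.7), np.float64(-0.5), np.float64(1.0), np.float64(0.3)), (np.float64(0.1), np.float64(0.5), np.float64(0.4), np.float64(1.7), np.float64(-0.2), np.float64(1.0), np.float64(0.1)), (np.float64(0.1), np.float64(0.5), np.float64(0.5), np.fl
[... 3953 characters left out ...]
.float64(1.0), np.float64(2.1)), (np.float64(0.5), np.float64(0.5), np.float64(-0.0), np.float64(1.7), np.float64(0.0), np.float64(1.0), np.float64(2.0)), (np.float64(0.6), np.float64(0.5), np.float64(-0.1), np.float64(1.7), np.float64(0.1), np.float64(1.0), np.float64(2.0)), (np.float64(0.7), np.float64(0.5), np.float64(-0.3), np.float64(1.7), np.float64(0.2), np.float64(1.0), np.float64(1.9)), (np.float64(0.8), np.float64(0.5), np.float64(-0.4), np.float64(1.7), np.float64(0.2), np.float64(1.0), np.float64(1.9)), (np.float64(0.9), np.float64(0.5), np.float64(-0.6), np.float64(1.7), np.float64(0.4), np.float64(1.0), np.float64(1.8))] from now [-1.28 -0.41  1.57  2.03  0.55  0.99  1.62] 0.16
```

```bash
cat > search.py <<'E'
from sim import *
from h import rot,D
import time
rng=np.random.default_rng(1); t0=time.time()
q0=np.array(Dt[-1][0]); out=[]
X=np.array([.5518,-.3364,.41])
while time.time()-t0<240:
    q=q0; W=[]
    for k in range(rng.integers(1,3)):
        p=rng.uniform([.35,-.3,.42],[.6,.4,.55]); h=rng.uniform(-1.5,2.5); t=rng.uniform(-.5,.5,2)
        Rt=rot(D+np.array([*t,0]),np.array([np.cos(h),np.sin(h),0])); W.append((p,Rt)); q=goto(q,p,Rt,6)
    psi=rng.choice([-.5,0,.5,1.]); Rt=rot(D,np.array([np.cos(psi),np.sin(psi),0])); W.append((X,Rt))
    q=goto(q,X,Rt,8); e=np.linalg.norm(err(q,X,Rt))
    if e<.01: out.append((abs(q[2])+.15*len(W),q,W))
out.sort(key=lambda o:o[0])
for c,q,W in out[:6]: print(round(c,2),q.round(2),[(p.round(3).tolist(),np.round(r.as_matrix()[:,1],2).tolist(),np.round(np.arctan2(*r.as_matrix()[[1,0],2]),2)) for p,r in W])
print(len(out))
E
python3 search.py
```

```text
0.66 [ 0.32  0.37  0.21  1.61 -0.08  1.16  1.54] [([0.557, 0.181, 0.468], [0.24, 0.15, -0.96], np.float64(-0.27)), ([0.354, 0.056, 0.547], [0.4, 0.27, -0.87], np.float64(-0.45)), ([0.552, -0.336, 0.41], [0.0, 0.0, -1.0], np.float64(1.0))]
0.67 [ 0.31  0.37  0.22  1.61 -0.09  1.16  1.05] [([0.357, 0.359, 0.542], [0.38, -0.07, -0.92], np.float64(-0.81)), ([0.369, -0.137, 0.504], [0.42, -0.02, -0.91], np.float64(2.28)), ([0.552, -0.336, 0.41], [0.0, 0.0, -1.0], np.float64(0.5))]
0.74 [ 0.71  0.39 -0.29  1.59  0.12  1.18  0.89] [([0.373, -0.162, 0.489], [0.33, 0.36, -0.88], np.float64(2.09)), ([0.378, -0.174, 0.424], [0.02, -0.43, -0.9], np.float64(-0.77)), ([0.552, -0.336, 0.41], [0.0, 0.0, -1.0], np.float64(0.5))]
0.81 [ 0.21  0.38  0.36  1.62 -0.14  1.17  1.09] [([0.409, -0.237, 0.532], [0.35, 0.12, -0.93], np.float64(1.1)), ([0.53, -0.218, 0.421], [0.3, -0.4, -0.86], np.float64(-1.22)), ([0.552, -0.336, 0.41], [0.0, 0.0, -1.0], np.float64(0.5))]
0.81 [ 0.2   0.38  0.36  1.62 -0.14  1.17  1.59] [([0.415, -0.059, 0.472], [0.24, -0.11, -0.96], np.float64(-1.02)), ([0.579, -0.21, 0.495], [0.35, -0.39, -0.85], np.float64(-1.26)), ([0.552, -0.336, 0.41], [0.0, 0.0, -1.0], np.float64(1.0))]
0.87 [ 0.15  0.39  0.42  1.62 -0.17  1.17  1.61] [([0.363, -0.033, 0.501], [0.41, 0.13, -0.9], np.float64(-1.39)), ([0.471, 0.014, 0.439], [0.16, 0.39, -0.91], np.float64(-1.14)), ([0.552, -0.336, 0.41], [0.0, 0.0, -1.0], np.float64(1.0))]
700
```

```bash
cat > t.py <<'E'
from sim import *
from h import rot,D,P
q0=np.array(Dt[-1][0])
hd=lambda a:np.array([np.cos(a),np.sin(a),0])
def rest(q,psi):
    Rt=rot(D,hd(psi)); o=[];m=np.ones(7)*9
    for X in ([.5518,-.3364,.41],[.5518,-.3364,.31],[.5518,-.3364,.46],[P[0],P[1],.5],[P[0],P[1],.335],[P[0]+.03,P[1],.335],[P[0],P[1]+.03,.335],[P[0]-.03,P[1],.335],[P[0],P[1]-.03,.335],[P[0],P[1],.335],[P[0],P[1],.48],[.5518,-.3364,.48],[.5518,-.3364,.31]):
        X=np.array(X);q=goto(q,X,Rt,8);o.append(np.linalg.norm(err(q,X,Rt)));m=np.minimum(m,np.minimum(q-lo,hi-q))
    return q.round(2),max(o).round(4),m.round(2)
if __name__=="__main__":
  rng=np.random.default_rng(2)
  import time;t0=time.time();best=[]
  while time.time()-t0<200:
    p=rng.uniform([.35,-.3,.42],[.55,0.1,.58]);t=rng.uniform(-.6,.6,2);h=1.16+rng.uniform(-.8,.8);psi=rng.choice([0.,.5,1.,1.5])
    q=goto(q0,p,rot(D+np.array([*t,0]),hd(h)),6)
    X=np.array([.5518,-.3364,.41]);Rt=rot(D,hd(psi));qa=goto(q,X,Rt,8)
    if np.linalg.norm(err(qa,X,Rt))<.005: best.append((abs(qa[2]),p.round(3),t.round(2),round(h,2),psi,qa.round(2)))
  best.sort(key=lambda b:b[0])
  for b in best[:4]: print(b,rest(b[-1],b[4]))
E
python3 t.py
```

```text
(np.float64(0.3844647298708882), array([ 0.351, -0.099,  0.523]), array([ 0.59, -0.54]), 0.89, np.float64(0.0), array([ 0.18,  0.38,  0.38,  1.62, -0.15,  1.17,  0.6 ])) (array([ 0.19,  0.49,  0.38,  1.71, -0.21,  0.99,  0.64]), np.float64(0.0), array([2.39, 0.46, 1.15, 0.44, 1.36, 0.67, 2.21]))
(np.float64(0.38505096052827564), array([0.363, 0.031, 0.5  ]), array([0.52, 0.49]), 1.9, np.float64(0.5), array([ 0.18,  0.38,  0.39,  1.62, -0.15,  1.17,  1.1 ])) (array([ 0.19,  0.49,  0.38,  1.71, -0.21,  0.99,  1.15]), np.float64(0.0), array([2.38, 0.46, 1.15, 0.44, 1.36, 0.67, 1.7 ]))
(np.float64(0.5125825363752318), array([ 0.356, -0.193,  0.508]), array([ 0.56, -0.57]), 1.51, np.float64(0.0), array([ 0.09,  0.4 ,  0.51,  1.63, -0.21,  1.17,  0.65])) (array([ 0.1 ,  0.51,  0.5 ,  1.71, -0.28,  1.  ,  0.7 ]), np.float64(0.0), array([2.26, 0.46, 1.01, 0.44, 1.29, 0.67, 2.15]))
(np.float64(0.5317120495682754), array([0.372, 0.029, 0.519]), array([0.54, 0.52]), 1.85, np.float64(1.0), array([ 0.07,  0.4 ,  0.53,  1.63, -0.22,  1.17,  1.65])) (array([ 0.08,  0.51,  0.52,  1.71, -0.29,  1.  ,  1.71]), np.float64(0.0), array([2.23, 0.46, 0.99, 0.44, 1.28, 0.67, 1.14]))
```

```bash
python3 - <<'E'
from h import *
hd=lambda a:np.array([np.cos(a),np.sin(a),0])
Rt=rot(D+np.array([.59,-.54,0]),hd(.89)); plan(np.array([.351,-.099,.523])+Rt.apply([0,.155,0]),Rt,8)
E
```

```text
grasp pt [ 0.4712 -0.2841  0.2943] turn deg 34.0 dist mm 221.91899067267425 j [-1.32 -0.41  1.57  1.89  0.46  1.2   1.03] op 0.647
[[[-23.5,-11.2,9.6],[-0.0074,0.0039,-0.0736]],[[-22.7,-13.0,9.4],[-0.0074,0.0039,-0.0736]],[[-21.7,-14.7,9.2],[-0.0074,0.0039,-0.0736]],[[-20.6,-16.3,9.0],[-0.0074,0.0039,-0.0736]],[[-19.3,-17.8,8.8],[-0.0074,0.0039,-0.0736]],[[-18.0,-19.3,8.6],[-0.0074,0.0039,-0.0736]],[[-16.6,-20.6,8.4],[-0.0074,0.0039,-0.0736]],[[-15.1,-21.8,8.2],[-0.0074,0.0039,-0.0736]]]
```

carry_out(
  moves=[
    [[-24,-11,10],[-0.007,0.004,-0.074]],
    [[-23,-13,9],[-0.007,0.004,-0.074]],
    [[-22,-15,9],[-0.007,0.004,-0.074]],
    [[-21,-16,9],[-0.007,0.004,-0.074]],
    [[-19,-18,9],[-0.007,0.004,-0.074]],
    [[-18,-19,9],[-0.007,0.004,-0.074]],
    [[-17,-21,8],[-0.007,0.004,-0.074]],
    [[-15,-22,8],[-0.007,0.004,-0.074]],
  ],
)

```text
time: 14.85
eef_pos: [0.362, -0.1145, 0.5159]
tcp_rot: [0.714, -0.027, 0.429, -0.552]
wrist_force: [-1.1, -0.1, 0.8]
opening: 0.652
```

```bash
python3 - <<'E'
from t import *
from h import *
print(manip.sense()["eef_pos"])
plan(np.r_[ST[:2],.255],rot(D,hd(0.)),10)
q=manip.sense()["joint_pos"];X=np.array([.5518,-.3364,.41]);q=goto(q,X,rot(D,hd(0)),10);print(q.round(2),rest(q,0))
E
```

```text
[ 0.36204495 -0.11446113  0.51591967]
grasp pt [ 0.4296 -0.1748  0.3901] turn deg 61.1 dist mm 310.6168371023814 j [ 0.02 -0.41  0.02  2.21  0.5   0.9   0.69] op 0.652
[[[17.1,25.5,-4.6],[-0.0252,0.085,0.0593]],[[18.9,24.5,-2.4],[-0.0252,0.085,0.0593]],[[20.4,23.4,-0.1],[-0.0252,0.085,0.0593]],[[21.7,22.1,2.2],[-0.0252,0.085,0.0593]],[[22.7,20.7,4.7],[-0.0252,0.085,0.0593]],[[23.4,19.2,7.1],[-0.0252,0.085,0.0593]],[[23.7,17.6,9.6],[-0.0252,0.085,0.0593]],[[23.8,15.9,12.0],[-0.0252,0.085,0.0593]],[[23.6,14.2,14.4],[-0.0252,0.085,0.0593]],[[23.0,12.4,16.8],[-0.0252,0.085,0.0593]]]
[ 0.23  0.38  0.32  1.62 -0.13  1.17  0.58] (array([ 0.24,  0.48,  0.32,  1.7 , -0.18,  0.99,  0.62]), np.float64(0.0), array([2.36, 0.46, 1.22, 0.45, 1.39, 0.67, 2.23]))
```

carry_out(
  moves=[
    [[17,26,-5],[-0.025,0.085,0.059]],
    [[19,24,-2],[-0.025,0.085,0.059]],
    [[20,23,0],[-0.025,0.085,0.059]],
    [[22,22,2],[-0.025,0.085,0.059]],
    [[23,21,5],[-0.025,0.085,0.059]],
    [[23,19,7],[-0.025,0.085,0.059]],
    [[24,18,10],[-0.025,0.085,0.059]],
    [[24,16,12],[-0.025,0.085,0.059]],
    [[24,14,14],[-0.025,0.085,0.059]],
    [[23,12,17],[-0.025,0.085,0.059]],
  ],
)

```text
time: 15.85
eef_pos: [0.5603, -0.3322, 0.4039]
tcp_rot: [-0.495, 0.509, -0.497, 0.499]
wrist_force: [-0.3, -0.4, 0.8]
opening: 0.653
```

```bash
python3 - <<'E'
from h import *
hd=lambda a:np.array([np.cos(a),np.sin(a),0])
plan(np.r_[ST[:2],.225],rot(D,hd(0.)),2)
E
```

```text
grasp pt [ 0.5591 -0.3297  0.2489] turn deg 1.3 dist mm 25.731067445461775 j [ 0.23  0.4   0.32  1.6  -0.14  1.18  0.57] op 0.653
[[[2.3,12.0,-4.1],[0.0041,-0.0062,-0.0081]],[[2.2,12.0,-4.2],[0.0041,-0.0062,-0.0081]]]
```

carry_out(
  moves=[
    [[3,10,-4],[0.004,-0.006,-0.008]],
    [[2,10,-4],[0.004,-0.006,-0.008]],
    [[1,0,0],[0,0,0]],
    [[0,0,0],[0,0,0]],
  ],
)

```text
time: 16.25
eef_pos: [0.5528, -0.3388, 0.3757]
tcp_rot: [-0.502, 0.503, -0.497, 0.498]
wrist_force: [-0.5, 0.9, 0.2]
opening: 0.647
```

```bash
python3 - <<'E'
from h import *
hd=lambda a:np.array([np.cos(a),np.sin(a),0])
plan(ST,rot(D,hd(0.)),4)
E
```

```text
grasp pt [ 0.5512 -0.3385  0.2207] turn deg 0.6 dist mm 65.73396586862522 j [ 0.24  0.42  0.32  1.64 -0.14  1.12  0.59] op 0.647
[[[-0.6,16.4,-0.1],[0.0026,0.0,-0.0005]],[[-0.6,16.4,-0.1],[0.0026,0.0,-0.0005]],[[-0.6,16.4,-0.2],[0.0026,0.0,-0.0005]],[[-0.6,16.4,-0.2],[0.0026,0.0,-0.0005]]]
```

carry_out(
  moves=[
    [[-1,17,0],[0.003,0,0]],
    [[-1,17,0],[0.003,0,0]],
    [[0,16,0],[0.003,0,0]],
    [[0,16,0],[0.003,0,0]],
    [[0,0,0],[0,0,0]],
  ],
)

```text
time: 16.75
eef_pos: [0.5532, -0.3317, 0.3154]
tcp_rot: [-0.498, 0.495, -0.501, 0.506]
wrist_force: [-0.7, -0.3, -0.3]
opening: 0.649
```

```bash
python3 - <<'E'
from h import *
hd=lambda a:np.array([np.cos(a),np.sin(a),0])
plan(ST,rot(D,hd(0.)),1)
E
```

```text
grasp pt [ 0.5554 -0.3315  0.1604] turn deg 0.9 dist mm 7.2904426594201714 j [ 0.25  0.47  0.29  1.7  -0.17  0.98  0.61] op 0.649
[[[4.7,5.4,-1.5],[-0.0141,0.0075,-0.0013]]]
```

carry_out(
  moves=[
    [[0,0,0],[0,0,0]],
    [[0,0,0],[0,0,0]],
    [[0,0,0],[0,0,0]],
    [[0,0,0],[0,0,0]],
    [[0,0,0],[0,0,0]],
    [[0,0,0],[0,0,0]],
    [[0,0,0],[0,0,0]],
  ],
  gripper=0,
)

```text
time: 17.45
eef_pos: [0.5527, -0.331, 0.3201]
tcp_rot: [-0.498, 0.494, -0.502, 0.507]
wrist_force: [-1.1, 0.1, -0.5]
opening: 0.148
```

```bash
python3 - <<'E'
from h import *
hd=lambda a:np.array([np.cos(a),np.sin(a),0])
plan(ST,rot(D,hd(0.)),1)
s=manip.sense();print(s["wrist_force"],s["torque"])
E
```

```text
grasp pt [ 0.5552 -0.3308  0.1651] turn deg 1.1 dist mm 11.514462952540633 j [ 0.25  0.46  0.3   1.7  -0.17  0.99  0.61] op 0.148
[[[5.4,10.1,-1.1],[-0.0165,0.009,-0.0008]]]
[-1.14134622  0.13585228 -0.53787879] [ 0.08476443  0.28848615 -0.0199437 ]
```

carry_out(
  moves=[
    [[0,-15,0],[0,0,0]],
    [[0,-20,0],[0,0,0]],
    [[0,-25,0],[0,0,0]],
    [[0,-30,0],[0,0,0]],
    [[0,-30,0],[0,0,0]],
    [[0,0,0],[0,0,0]],
  ],
)

```text
time: 18.05
eef_pos: [0.5529, -0.3316, 0.4516]
tcp_rot: [-0.496, 0.489, -0.506, 0.508]
wrist_force: [0.1, 0.6, -0.8]
opening: 0.146
```

```bash
python3 - <<'E'
from h import *
hd=lambda a:np.array([np.cos(a),np.sin(a),0])
s=manip.sense();print(s["eef_pos"],s["opening"],s["wrist_force"])
plan(np.r_[P[:2],.28],rot(D,hd(0.)),9)
a=manip.read_camera("top");b=manip.read_camera("side");np.save("t3.npy",a);np.save("s3.npy",b)
p=proj("side",s["eef_pos"]-np.array([0,0,.2]))[0];print(p)
c=cv2.resize(b[180:330,225:325,::-1],None,fx=4,fy=4);d=cv2.resize(a[140:240,340:440,::-1],None,fx=4,fy=4)
o=np.zeros((600,800,3),np.uint8);o[:,:400]=c;o[:400,400:]=d;cv2.imwrite("pics/k1.png",o)
E
```

```text
[ 0.55290966 -0.33161198  0.45159904] 0.14614059960411516 [ 0.10106466  0.61546862 -0.79907177]
grasp pt [ 0.5573 -0.3322  0.2967] turn deg 1.7 dist mm 295.09361386387724 j [ 0.22  0.34  0.32  1.58 -0.12  1.21  0.58] op 0.146
[[[-32.5,1.6,-4.0],[-0.0032,0.001,0.0005]],[[-32.5,1.6,-4.0],[-0.0032,0.001,0.0005]],[[-32.5,1.6,-4.1],[-0.0032,0.001,0.0005]],[[-32.5,1.7,-4.1],[-0.0032,0.001,0.0005]],[[-32.5,1.7,-4.1],[-0.0032,0.001,0.0005]],[[-32.5,1.7,-4.2],[-0.0032,0.001,0.0005]],[[-32.5,1.8,-4.2],[-0.0032,0.001,0.0005]],[[-32.5,1.8,-4.2],[-0.0032,0.001,0.0005]],[[-32.5,1.8,-4.2],[-0.0032,0.001,0.0005]]]
[280.6617489 247.1098418]
```

View pics/k1.png

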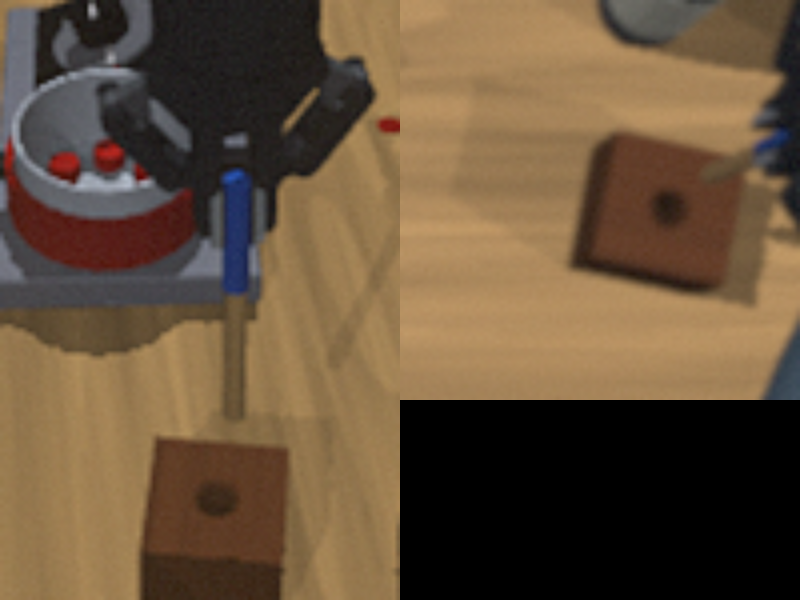

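```bash
python3 - <<'E'
from h import *
tp=lambda u,v:((u-400+.5)/4-.5+340,(v+.5)/4-.5+140)
sd=lambda u,v:((u+.5)/4-.5+225,(v+.5)/4-.5+180)
s=manip.sense();e=s["eef_pos"];r=R.from_quat(s["tcp_rot"])
tip=tri(tp(703,178),sd(233,418));print("tip",tip,"in tool",r.inv().apply(tip-e))
print("cap",onz("side",sd(236,175),tip[2]+.172))
print("hole",tri(tp(670,208),sd(217,498)),onz("top",tp(670,208),.07),onz("side",sd(217,498),.07))
E
```

```text
tip [ 0.55991552 -0.33657988  0.13986802] in tool [0.00583402 0.30696709 0.00139677]
cap [ 0.55796599 -0.32673079  0.31186802]
hole [ 0.55220809 -0.33644077  0.0690026 ] [ 0.55170335 -0.33615606  0.07      ] [ 0.55245781 -0.33712599  0.07      ]
```

```bash
cat >> h.py <<'E'
hd=lambda a:np.array([np.cos(a),np.sin(a),0])
TT=np.array([.006,.306,.0014])
def tiptarget(x,n,R1=None):
    R1=R1 or rot(D,hd(0.)); g=np.array(x)-R1.apply(TT); plan(g+R1.apply([0,.155,0]),R1,n)
def tipnow():
    s=manip.sense();return s["eef_pos"]+R.from_quat(s["tcp_rot"]).apply(TT)
E
python3 - <<'E'
from h import *
tiptarget([P[0],P[1],.135],8)
E
```

```text
grasp pt [ 0.5552 -0.3307  0.2918] turn deg 1.3 dist mm 299.74947491511153 j [ 0.23  0.34  0.32  1.59 -0.12  1.21  0.58] op 0.15
[[[-37.2,0.6,-4.5],[-0.0026,0.0012,0.0001]],[[-37.2,0.6,-4.6],[-0.0026,0.0012,0.0001]],[[-37.2,0.6,-4.6],[-0.0026,0.0012,0.0001]],[[-37.2,0.6,-4.6],[-0.0026,0.0012,0.0001]],[[-37.2,0.7,-4.7],[-0.0026,0.0012,0.0001]],[[-37.2,0.7,-4.7],[-0.0026,0.0012,0.0001]],[[-37.2,0.7,-4.8],[-0.0026,0.0012,0.0001]],[[-37.2,0.7,-4.8],[-0.0026,0.0012,0.0001]]]
```

carry_out(
  moves=[
    [[-30,0,-4],[-0.003,0.001,0]],
    [[-40,0,-5],[-0.003,0.001,0]],
    [[-40,0,-5],[-0.003,0.001,0]],
    [[-40,0,-5],[-0.003,0.001,0]],
    [[-40,0,-5],[-0.003,0.001,0]],
    [[-40,0,-5],[-0.003,0.001,0]],
    [[-35,0,-5],[-0.003,0.001,0]],
    [[-30,0,-4],[-0.003,0.001,0]],
    [[0,0,0],[0,0,0]],
  ],
)

```text
time: 19.05
eef_pos: [0.507, -0.0245, 0.4331]
tcp_rot: [-0.505, 0.506, -0.495, 0.494]
wrist_force: [-0.3, -0.7, -1.5]
opening: 0.15
```

```bash
python3 - <<'E'
from h import *
tiptarget([P[0],P[1],.039],5); print(tipnow())
im=manip.read_camera("top");np.save("t4.npy",im);im=manip.read_camera("side");np.save("s4.npy",im)
E
```

```text
grasp pt [ 0.5035 -0.0245  0.2782] turn deg 1.3 dist mm 88.80155842372898 j [-0.15  0.09  0.13  1.9  -0.01  1.17 -0.02] op 0.15
[[[1.8,17.6,1.6],[0.0046,-0.0004,0.0]],[[1.8,17.6,1.5],[0.0046,-0.0004,0.0]],[[1.8,17.6,1.5],[0.0046,-0.0004,0.0]],[[1.8,17.6,1.4],[0.0046,-0.0004,0.0]],[[1.8,17.6,1.3],[0.0046,-0.0004,0.0]]]
[ 0.50138034 -0.030524    0.12718042]
```

carry_out(
  moves=[
    [[9,2,7],[0.01,0,0]],
    [[0,0,5],[0.005,0,0]],
    [[0,0,0],[0,0,0]],
  ],
)

```text
time: 19.45
eef_pos: [0.5201, -0.0438, 0.4297]
tcp_rot: [-0.499, 0.505, -0.503, 0.493]
wrist_force: [-0.5, 0.8, 0.6]
opening: 0.148
```

```bash
python3 - <<'E'
from h import *
tiptarget([P[0],P[1],.041],5); print(tipnow())
E
```

```text
grasp pt [ 0.5189 -0.0447  0.2747] turn deg 1.1 dist mm 83.60495921965479 j [-0.13  0.12  0.15  1.88 -0.01  1.15  0.  ] op 0.148
[[[-2.1,16.5,-1.3],[0.0015,-0.0032,0.0011]],[[-2.1,16.5,-1.3],[0.0015,-0.0032,0.0011]],[[-2.1,16.5,-1.4],[0.0015,-0.0032,0.0011]],[[-2.1,16.5,-1.4],[0.0015,-0.0032,0.0011]],[[-2.1,16.5,-1.4],[0.0015,-0.0032,0.0011]]]
[ 0.51909584 -0.0515208   0.12370157]
```

carry_out(
  moves=[
    [[-11,0,-4],[0,0,0]],
    [[0,0,0],[0,0,0]],
  ],
)

```text
time: 19.65
eef_pos: [0.5164, -0.0342, 0.4292]
tcp_rot: [-0.498, 0.506, -0.504, 0.491]
wrist_force: [0.0, 0.4, -0.6]
opening: 0.148
```

```bash
python3 - <<'E'
from h import *
s=manip.sense();r=R.from_quat(s["tcp_rot"]);t=tipnow();print(t,(r.inv().apply(np.r_[P[:2],.041]-t)*1000).round(1))
im=manip.read_camera("top");np.save("t4.npy",im);im2=manip.read_camera("side");np.save("s4.npy",im2)
print(proj("top",t),proj("side",t))
# tip visible in side? find pale wood colour near predicted
u,v=proj("side",t)[0].astype(int); print([im2[v+k,u].tolist() for k in range(-10,6,2)])
u,v=proj("top",t)[0].astype(int); print([im[v+k,u].tolist() for k in range(-8,8,2)])
E
```

```text
[ 0.51504603 -0.0419241   0.12328027] [-2.9 82.3  0.1]
[[286.23943773 205.20712924]] [[250.39405372 205.50052325]]
[[103, 80, 51], [104, 84, 54], [105, 82, 53], [101, 82, 53], [102, 83, 53], [100, 79, 48], [94, 90, 92], [98, 99, 107]]
[[89, 107, 125], [89, 108, 124], [91, 109, 125], [92, 111, 127], [93, 111, 128], [89, 109, 126], [88, 106, 122], [88, 105, 122]]
```

carry_out(
  moves=[
    [[-1,20,0],[0,0,0]],
    [[-1,20,0],[0,0,0]],
    [[-1,20,0],[0,0,0]],
    [[0,20,0],[0,0,0]],
    [[0,0,0],[0,0,0]],
  ],
)

```text
time: 20.25
eef_pos: [0.5168, -0.0331, 0.3496]
tcp_rot: [0.497, -0.504, 0.507, -0.492]
wrist_force: [-0.0, -0.7, -0.8]
opening: 0.145
```

```bash
python3 - <<'E'
from h import *
s=manip.sense();r=R.from_quat(s["tcp_rot"]);t=tipnow();print(t,(r.inv().apply(np.r_[P[:2],.041]-t)*1000).round(1),s["wrist_force"],r.as_matrix().round(3),s["joint_pos"].round(2))
E
```

```text
[ 0.51758045 -0.04130567  0.04364681] [-1.8  2.6 -3.1] [-0.02456841 -0.67124183 -0.80916858] [[-0.021 -0.002  1.   ]
 [-1.    -0.007 -0.021]
 [ 0.007 -1.    -0.002]] [-0.14  0.19  0.14  1.97 -0.02  0.98 -0.02]
```

```bash
cat >> h.py <<'E'
def stir(pts,z=.0425):
    """pts list of (r mm, deg) about pot; print rows"""
    s=manip.sense();r=R.from_quat(s["tcp_rot"]);t=tipnow();print("tip rel",((t-P)*1000).round(1),"pol",round(np.hypot(*(t-P)[:2])*1000,1),round(np.degrees(np.arctan2(*(t-P)[[1,0]]))),"F",s["wrist_force"].round(1),"op",round(s["opening"],3))
    rows=[]
    for a,d in pts:
        n=np.r_[P[:2]+a/1000*np.array([np.cos(np.radians(d)),np.sin(np.radians(d))]),z]
        rows.append([np.round(r.inv().apply(n-t)*1000).astype(int).tolist(),[0,0,0]]);t=n
    print(str(rows).replace(" ",""))
E
python3 - <<'E'
from h import *
stir([(8,0),(16,25),(24,50),(28,75),(28,100),(28,125),(28,150),(28,175),(28,200),(28,225)])
E
```

```text
tip rel [ 3.1 -1.8  8.6] pol 3.6 -30 F [-0.  -0.7 -0.8] op 0.145
[[[-2,1,5],[0,0,0]],[[-7,0,6],[0,0,0]],[[-12,0,1],[0,0,0]],[[-8,0,-8],[0,0,0]],[[0,0,-12],[0,0,0]],[[5,0,-11],[0,0,0]],[[9,0,-8],[0,0,0]],[[12,0,-3],[0,0,0]],[[12,0,2],[0,0,0]],[[10,0,7],[0,0,0]]]
```

carry_out(
  moves=[
    [[-2,1,5],[0,0,0]],
    [[-7,0,6],[0,0,0]],
    [[-12,0,1],[0,0,0]],
    [[-8,0,-8],[0,0,0]],
    [[0,0,-12],[0,0,0]],
    [[5,0,-11],[0,0,0]],
    [[9,0,-8],[0,0,0]],
    [[12,0,-3],[0,0,0]],
    [[12,0,2],[0,0,0]],
    [[10,0,7],[0,0,0]],
  ],
)

```text
time: 21.25
eef_pos: [0.4932, -0.0514, 0.3534]
tcp_rot: [0.496, -0.502, 0.507, -0.495]
wrist_force: [-0.3, 0.4, -0.3]
opening: 0.145
```

```bash
python3 - <<'E'
from h import *
stir([(28,d) for d in range(235,235+250,25)])
E
```

```text
tip rel [-18.3 -19.7  12.4] pol 26.9 -133 F [-0.3  0.4 -0.3] op 0.145
[[[3,5,2],[0,0,0]],[[4,0,11],[0,0,0]],[[-1,0,12],[0,0,0]],[[-6,0,11],[0,0,0]],[[-10,0,7],[0,0,0]],[[-12,0,2],[0,0,0]],[[-12,0,-3],[0,0,0]],[[-9,0,-8],[0,0,0]],[[-5,0,-11],[0,0,0]],[[0,0,-12],[0,0,0]]]
```

carry_out(
  moves=[
    [[6,4,8],[0,0,0]],
    [[4,1,11],[0,0,0]],
    [[-1,0,12],[0,0,0]],
    [[-6,1,11],[0,0,0]],
    [[-10,0,7],[0,0,0]],
    [[-12,1,2],[0,0,0]],
    [[-12,0,-3],[0,0,0]],
    [[-9,1,-8],[0,0,0]],
    [[-5,0,-11],[0,0,0]],
    [[0,0,-12],[0,0,0]],
  ],
)

```text
time: 22.25
eef_pos: [0.5166, -0.0021, 0.3433]
tcp_rot: [0.496, -0.502, 0.507, -0.496]
wrist_force: [0.1, -0.4, -1.0]
opening: 0.145
```

```bash
cat > beads.py <<'E'
from h import *
def beads(im):
    hsv=cv2.cvtColor(im,cv2.COLOR_RGB2HSV).astype(int);c=proj("top",[*P[:2],.045])[0]
    In=np.hypot(U_-c[0],V_-c[1])<23.5
    Rm=(((hsv[...,0]<6)|(hsv[...,0]>174))&(hsv[...,1]>150)&(hsv[...,2]>70))&In
    Ym=((hsv[...,0]>18)&(hsv[...,0]<32)&(hsv[...,1]>140)&(hsv[...,2]>90))&In
    for nm,m in(("red",Rm),("yel",Ym)):
        n,l,st,ce=cv2.connectedComponentsWithStats(m.astype(np.uint8),connectivity=4)
        o=[(((onz("top",ce[i],.049)-P)[:2]*1000).round().tolist(),int(st[i,4])) for i in range(1,n) if st[i,4]>6]
        print(nm,o)
E
python3 - <<'E'
from beads import *
stir([(28,d) for d in range(120,120+250,25)])
print("start");beads(np.load("t0.npy"))
im=manip.read_camera("top");np.save("t5.npy",im);beads(im)
im=manip.read_camera("side");np.save("s5.npy",im)
E
```

```text
tip rel [ 4.7 29.9  2.4] pol 30.3 81 F [ 0.1 -0.4 -1. ] op 0.145
[[[6,-5,-19],[0,0,0]],[[8,0,-9],[0,0,0]],[[11,0,-4],[0,0,0]],[[12,0,1],[0,0,0]],[[11,0,6],[0,0,0]],[[7,0,10],[0,0,0]],[[2,0,12],[0,0,0]],[[-3,0,12],[0,0,0]],[[-8,0,9],[0,0,0]],[[-11,0,5],[0,0,0]]]
start
red [([34.0, 12.0], 49), ([6.0, 33.0], 42), ([-28.0, 22.0], 45)]
yel [([35.0, -22.0], 48), ([-0.0, -35.0], 51), ([-33.0, -16.0], 49)]
red []
yel [([32.0, -38.0], 51), ([-35.0, -32.0], 44)]
```

carry_out(
  moves=[
    [[3,-4,-10],[0,0,0]],
    [[5,0,-11],[0,0,0]],
    [[9,0,-8],[0,0,0]],
    [[12,0,-3],[0,0,0]],
    [[12,0,2],[0,0,0]],
    [[10,0,7],[0,0,0]],
    [[6,0,11],[0,0,0]],
    [[1,0,12],[0,0,0]],
    [[-4,0,11],[0,0,0]],
    [[-8,0,9],[0,0,0]],
  ],
)

```text
time: 23.35
eef_pos: [0.5355, -0.0598, 0.3496]
tcp_rot: [0.492, -0.504, 0.51, -0.493]
wrist_force: [-1.5, 0.8, 0.8]
opening: 0.147
```

```bash
python3 - <<'E'
from beads import *
stir([(28,d) for d in range(330,330+250,25)])
im=manip.read_camera("top");beads(im)
E
```

```text
tip rel [ 24.4 -27.8   8.7] pol 37.0 -49 F [-1.5  0.8  0.8] op 0.147
[[[-14,1,-1],[0,0,0]],[[-12,0,3],[0,0,0]],[[-12,0,-2],[0,0,0]],[[-10,0,-7],[0,0,0]],[[-6,0,-10],[0,0,0]],[[-1,0,-12],[0,0,0]],[[4,0,-11],[0,0,0]],[[8,0,-9],[0,0,0]],[[11,0,-4],[0,0,0]],[[12,0,1],[0,0,0]]]
red [([31.0, 40.0], 37), ([-7.0, 49.0], 37)]
yel []
```

carry_out(
  moves=[
    [[-14,0,-1],[0,0,0]],
    [[-12,0,3],[0,0,0]],
    [[-12,0,-2],[0,0,0]],
    [[-10,0,-7],[0,0,0]],
    [[-6,0,-10],[0,0,0]],
    [[-1,0,-12],[0,0,0]],
    [[4,0,-11],[0,0,0]],
    [[8,0,-9],[0,0,0]],
    [[11,0,-4],[0,0,0]],
    [[12,0,1],[0,0,0]],
  ],
)

```text
time: 24.4
eef_pos: [0.4812, -0.0335, 0.3486]
tcp_rot: [0.495, -0.501, 0.509, -0.496]
wrist_force: [0.0, -1.0, -0.3]
opening: 0.146
```

```bash
python3 - <<'E'
from beads import *
stir([(15,200),(0,0)])
im=manip.read_camera("top");beads(im)
E
```

```text
tip rel [-29.2  -2.4   7.7] pol 29.3 -175 F [ 0.  -1.  -0.3] op 0.146
[[[2,0,15],[0,0,0]],[[-5,0,14],[0,0,0]]]
red []
yel []
```

carry_out(
  moves=[
    [[0,0,15],[0,0,0]],
    [[-1,0,14],[0,0,0]],
    [[0,-25,0],[0,0,0]],
    [[0,-35,0],[0,0,0]],
    [[0,-40,0],[0,0,0]],
    [[0,0,0],[0,0,0]],
    [[40,0,3],[0,0,0]],
    [[45,0,5],[0,0,0]],
    [[45,0,5],[0,0,0]],
    [[45,0,5],[0,0,0]],
  ],
)

```text
time: 25.45
eef_pos: [0.5329, -0.2067, 0.4521]
tcp_rot: [0.496, -0.499, 0.504, -0.501]
wrist_force: [0.8, -0.7, 0.0]
opening: 0.148
```

```bash
python3 - <<'E'
from beads import *
stir([])
im=manip.read_camera("top");np.save("t6.npy",im);beads(im);dialcheck(im)
tiptarget([.552,-.3365,.135],6)
A=cv2.resize(im[155:250,183:325,::-1],None,fx=5.6,fy=5.6,interpolation=cv2.INTER_CUBIC);cv2.imwrite("pics/b1.png",A)
E
```

```text
tip rel [  22.6 -173.2  111.1] pol 174.7 -83 F [ 0.8 -0.7  0. ] op 0.148
[]
red [([20.0, 47.0], 32), ([-20.0, 44.0], 33), ([-47.0, -3.0], 41)]
yel [([49.0, -3.0], 47), ([36.0, -34.0], 46), ([-24.0, -41.0], 51)]
tab (np.float64(239.56334841628959), np.float64(200.99004524886877)) 22 [np.float64(3.841), np.float64(3.814), np.float64(3.788)]
ptr (np.float64(232.51388888888889), np.float64(201.29166666666666)) 19 3.8201385150530656
grasp pt [ 0.533  -0.218   0.2973] turn deg 1.4 dist mm 116.026164732933 j [ 0.04  0.2   0.32  1.75 -0.06  1.19  0.35] op 0.146
[[[18.9,2.1,3.5],[-0.0017,-0.0033,0.0015]],[[18.9,2.1,3.5],[-0.0017,-0.0033,0.0015]],[[18.9,2.0,3.4],[-0.0017,-0.0033,0.0015]],[[18.9,2.0,3.4],[-0.0017,-0.0033,0.0015]],[[19.0,2.0,3.3],[-0.0017,-0.0033,0.0015]],[[19.0,1.9,3.3],[-0.0017,-0.0033,0.0015]]]
```

```bash
cat >> h.py <<'E'
def tipshift(x):
    s=manip.sense();r=R.from_quat(s["tcp_rot"]);t=tipnow();print("tip",t.round(4),"shift",(r.inv().apply(np.array(x)-t)*1000).round(1),"F",s["wrist_force"].round(1),"op",s["opening"].round(3),"yaxis",r.as_matrix()[:,1].round(3))
HO=np.array([.552,-.3365])
E
python3 - <<'E'
from h import *
tipshift([*HO,.115])
E
```

```text
Traceback (most recent call last):
  File "h.py", line 70, in tipshift
    s=manip.sense();r=R.from_quat(s["tcp_rot"]);t=tipnow();print("tip",t.round(4),"shift",(r.inv().apply(np.array(x)-t)*1000).round(1),"F",s["wrist_force"].round(1),"op",s["opening"].round(3),"yaxis",r.as_matrix()[:,1].round(3))
                                                                                                                                                                          ^^^^^^^^^^^^^^^^^^
AttributeError: 'float' object has no attribute 'round'
```

```bash
sed -i 's/s\["opening"\].round(3)/round(float(s["opening"]),3)/' h.py
```

carry_out(
  moves=[
    [[30,0,4],[0,0,0]],
    [[35,0,4],[0,0,0]],
    [[30,0,4],[0,0,0]],
    [[20,0,3],[0,0,0]],
    [[0,0,0],[0,0,0]],
  ],
)

```text
time: 26.0
eef_pos: [0.5459, -0.3398, 0.4488]
tcp_rot: [0.494, -0.503, 0.51, -0.493]
wrist_force: [-0.2, 0.5, -0.3]
opening: 0.15
```

```bash
python3 - <<'E'
from h import *
tipshift([*HO,.1])
s=manip.sense()
a=manip.read_camera("top");b=manip.read_camera("side");np.save("t7.npy",a);np.save("s7.npy",b)
t=tipnow();print(proj("top",t),proj("side",t),proj("side",t+[0,0,.1]))
u,v=proj("side",t)[0].astype(int)
# stick tip columns in side: wood pixels vs surroundings
g=b.astype(int)
for k in (-14,-8,-4,-2,0,2,4): print(k,[tuple(g[v+k,u+j].tolist()) for j in range(-6,8,2)])
E
```

```text
tip [ 0.5488 -0.3484  0.1429] shift [-12.3  42.8   2.7] F [-0.2  0.5 -0.3] op 0.15 yaxis [ 0.005 -0.008 -1.   ]
[[419.15585967 188.44852881]] [[278.75194295 286.38114143]] [[279.83003577 254.71063924]]
-14 [(154, 123, 80), (160, 128, 85), (125, 102, 69), (108, 83, 53), (96, 80, 48), (137, 111, 74), (147, 119, 76)]
-8 [(157, 127, 84), (163, 130, 83), (114, 91, 60), (103, 84, 51), (93, 75, 50), (138, 112, 75), (152, 122, 79)]
-4 [(159, 129, 85), (163, 130, 84), (115, 94, 61), (107, 82, 54), (89, 72, 46), (127, 103, 64), (150, 120, 77)]
-2 [(163, 131, 85), (159, 128, 82), (117, 94, 60), (107, 87, 56), (91, 72, 47), (127, 102, 68), (135, 109, 72)]
0 [(164, 134, 87), (159, 126, 85), (121, 97, 65), (106, 82, 54), (89, 69, 47), (128, 103, 66), (130, 106, 68)]
2 [(169, 139, 89), (144, 113, 74), (145, 116, 75), (131, 105, 70), (130, 105, 68), (127, 100, 63), (136, 109, 69)]
4 [(106, 74, 45), (109, 80, 51), (107, 77, 48), (115, 86, 56), (118, 88, 57), (114, 86, 57), (124, 99, 62)]
```

carry_out(
  moves=[
    [[-12,20,3],[0,0,0]],
    [[0,15,0],[0,0,0]],
    [[0,0,0],[0,0,0]],
  ],
)

```text
time: 26.4
eef_pos: [0.5519, -0.3197, 0.4123]
tcp_rot: [0.495, -0.502, 0.506, -0.497]
wrist_force: [-0.8, 0.1, -0.1]
opening: 0.149
```

```bash
python3 - <<'E'
from h import *
tipshift([*HO,.075])
E
```

```text
tip [ 0.5552 -0.3262  0.1063] shift [10.3 31.3 -3.3] F [-0.8  0.1 -0.1] op 0.149 yaxis [ 0.007 -0.002 -1.   ]
```

carry_out(
  moves=[
    [[0,0,0],[0,0,0]],
    [[0,0,0],[0,0,0]],
    [[0,0,0],[0,0,0]],
  ],
)

```text
time: 26.7
eef_pos: [0.5527, -0.3181, 0.413]
tcp_rot: [0.495, -0.501, 0.505, -0.499]
wrist_force: [-0.2, -0.4, -0.7]
opening: 0.149
```

```bash
python3 - <<'E'
from h import *
for _ in range(3):
    tipshift([*HO,.075]); manip.read_camera("side")
E
```

```text
tip [ 0.5563 -0.3244  0.1071] shift [12.1 32.1 -4.3] F [-0.2 -0.4 -0.7] op 0.149 yaxis [ 0.007 -0.001 -1.   ]
tip [ 0.5564 -0.3246  0.1072] shift [12.  32.2 -4.5] F [-1.1  0.7  0.3] op 0.145 yaxis [ 0.008 -0.001 -1.   ]
tip [ 0.5563 -0.3247  0.1072] shift [11.8 32.2 -4.4] F [ 0.1 -0.1  0.6] op 0.144 yaxis [ 0.008 -0.001 -1.   ]
```

carry_out(
  moves=[
    [[5,0,-2],[0,0,0]],
    [[5,0,-2],[0,0,0]],
    [[0,0,0],[0,0,0]],
    [[0,0,0],[0,0,0]],
    [[0,0,0],[0,0,0]],
  ],
)

```text
time: 27.35
eef_pos: [0.5474, -0.3309, 0.4141]
tcp_rot: [0.495, -0.501, 0.507, -0.498]
wrist_force: [-0.1, -0.1, -0.6]
opening: 0.146
```

```bash
python3 - <<'E'
from h import *
tipshift([*HO,.075])
E
```

```text
tip [ 0.5514 -0.3377  0.1081] shift [-1.3 33.1  0.3] F [-0.1 -0.1 -0.6] op 0.146 yaxis [ 0.009 -0.003 -1.   ]
```

carry_out(
  moves=[
    [[-1,10,0],[0,0,0]],
    [[0,12,0],[0,0,0]],
    [[0,12,0],[0,0,0]],
    [[0,8,0],[0,0,0]],
    [[0,0,0],[0,0,0]],
    [[0,0,0],[0,0,0]],
  ],
)

```text
time: 27.95
eef_pos: [0.5478, -0.329, 0.3663]
tcp_rot: [0.495, -0.502, 0.505, -0.498]
wrist_force: [0.3, -0.8, -0.1]
opening: 0.141
```

```bash
python3 - <<'E'
from h import *
tipshift([*HO,.017])
E
```

```text
tip [ 0.551  -0.3356  0.0603] shift [ 0.9 43.3  0.8] F [ 0.3 -0.8 -0.1] op 0.141 yaxis [ 0.006 -0.002 -1.   ]
```

Tip is 10 mm into the hole with no side force. Continue down.

carry_out(
  moves=[
    [[0,10,0],[0,0,0]],
    [[0,10,0],[0,0,0]],
    [[0,10,0],[0,0,0]],
    [[0,5,0],[0,0,0]],
    [[0,0,0],[0,0,0]],
    [[0,0,0],[0,0,0]],
  ],
)

```text
time: 28.55
eef_pos: [0.5483, -0.329, 0.3283]
tcp_rot: [0.495, -0.501, 0.505, -0.498]
wrist_force: [0.4, -0.1, 0.1]
opening: 0.146
```

```bash
python3 - <<'E'
from h import *
tipshift([*HO,.015])
E
```

```text
tip [ 0.5516 -0.3355  0.0224] shift [0.9 7.4 0.4] F [ 0.4 -0.1  0.1] op 0.146 yaxis [ 0.007 -0.002 -1.   ]
```

carry_out(
  moves=[
    [[0,4,0],[0,0,0]],
    [[0,3,0],[0,0,0]],
    [[0,0,0],[0,0,0]],
    [[0,0,0],[0,0,0]],
  ],
)

```text
time: 28.95
eef_pos: [0.5486, -0.3292, 0.3217]
tcp_rot: [0.495, -0.501, 0.506, -0.498]
wrist_force: [0.6, -0.0, 0.0]
opening: 0.145
```

carry_out(
  moves=[
    [[0,0,0],[0,0,0]],
    [[0,0,0],[0,0,0]],
    [[0,0,0],[0,0,0]],
    [[0,0,0],[0,0,0]],
    [[0,0,0],[0,0,0]],
    [[0,-15,0],[0,0,0]],
    [[0,-25,0],[0,0,0]],
    [[0,-35,0],[0,0,0]],
    [[0,-40,0],[0,0,0]],
    [[0,-40,0],[0,0,0]],
  ],
  gripper=0.6,
)

```text
time: 29.95
eef_pos: [0.5459, -0.3277, 0.4783]
tcp_rot: [-0.497, 0.506, -0.502, 0.496]
wrist_force: [0.2, 0.1, 0.7]
opening: 0.598
```

carry_out(
  moves=[
    [[-20,-20,-40],[0,0,0]],
    [[-20,-10,-40],[0,0,0]],
    [[-20,0,-40],[0,0,0]],
    [[-10,0,-20],[0,0,0]],
    [[0,0,0],[0,0,0]],
    [[0,0,0],[0,0,0]],
  ],
)

```text
time: 30.55
eef_pos: [0.4033, -0.2565, 0.5251]
tcp_rot: [0.492, -0.497, 0.512, -0.5]
wrist_force: [0.3, -0.2, 0.5]
opening: 0.601
```

```bash
python3 - <<'E'
from beads import *
s=manip.sense();print(s["eef_pos"],s["wrist_force"],s["joint_pos"].round(2),s["opening"])
a=manip.read_camera("top");b=manip.read_camera("side");beads(a);dialcheck(a)
c=cv2.resize(b[115:340,190:370,::-1],None,fx=2.4,fy=2.4,interpolation=cv2.INTER_CUBIC)
d=cv2.resize(a[100:260,185:435,::-1],None,fx=1.45,fy=1.45,interpolation=cv2.INTER_CUBIC)
o=np.zeros((600,800,3),np.uint8);o[:c.shape[0],:c.shape[1]]=c;o[:d.shape[0],435:435+d.shape[1]]=d[:,:365];cv2.imwrite("pics/f.png",o)
E
```

```text
[ 0.40328813 -0.25649548  0.52510492] [ 0.25710805 -0.2318628   0.51152524] [ 0.11 -0.06  0.36  1.86  0.02  1.32  0.45] 0.6008922164775663
red [([20.0, 47.0], 32), ([-20.0, 44.0], 34), ([-47.0, -3.0], 41)]
yel [([49.0, -3.0], 47), ([36.0, -34.0], 46), ([-24.0, -41.0], 50)]
tab (np.float64(239.49871860584315), np.float64(201.0471553049718)) 19 [np.float64(3.844), np.float64(3.817), np.float64(3.79)]
ptr (np.float64(232.53351573187413), np.float64(201.26949384404924)) 17 3.8186358571589523
```

View pics/f.png

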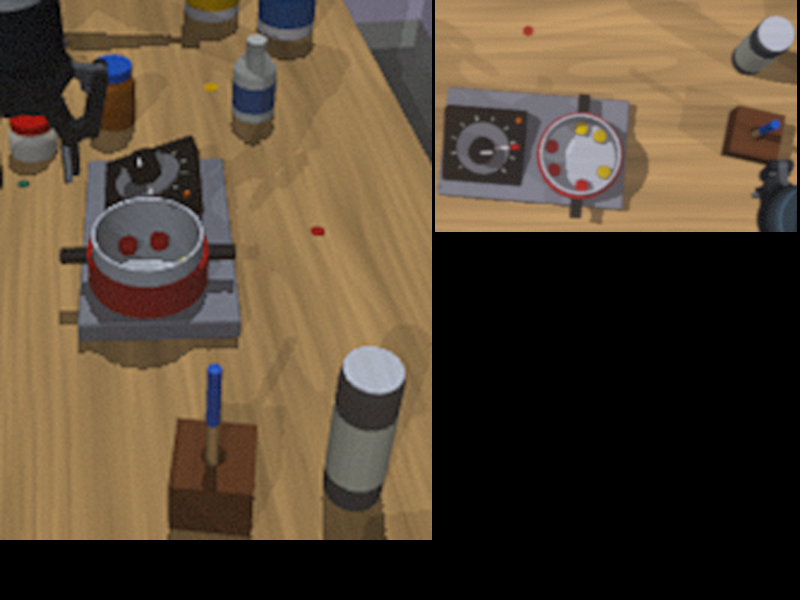

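The last picture shows the stick upright in the holder (side crop, about 213,400), the pointer on the red tab, six beads in the pot, and the spray can untouched. The arm is clear of everything.

```bash
python3 -c "
from rig import manip
print(manip.finish_job())"
```

```text
the job is handed in; nothing more can be done
None
```

The job is done and handed in at about 31 s of the 72 s allowed; no verdict was reported.

- **Dial:** I turned it onto the red tab and let go. The first turn overshot by about 3°, so I gripped it again and turned it back. The last check read the pointer at 3.819 rad and the tab at about 3.82 (3.79–3.84, depending on the height assumed for the tab).
- **Beads:** I stirred with the stick for a little over two turns. All six are still in the pot. Matching beads in ring order, each moved about 20 mm or more. Same-coloured beads cannot be told apart, so in the least favourable matching one yellow bead moved only about 12 mm.
- **Stick:** It is back upright in its holder and the arm is clear. There were no notable contact forces in any reading.
- **Other things on the table:** I did not touch them. The jar, spray can, primer and tub looked to be standing where they were, but I did not measure them again.
- **What went wrong:** On the way to the stick, two joints (the second and third) came up against their range limits (-0.41 and 1.57 as read). I took the arm round by another path to clear them before going on.

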